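Build up a button coupling half on its assembly stand

ROBOT

A 6-joint arm with a two-finger parallel gripper is mounted at the origin on the work surface. World frame = base frame: x ahead of the robot, y to its left, z up, the work surface at z = 0. Lengths are in m, angles in rad, forces in N, time in s.
With the tool pointing down it reaches from about 0.3 to 0.775 m from the base axis. Payload 14.6 kg.
Tool frame: the origin (TCP) lies midway between the tips of the shut fingers; the grasp point (between the pads) lies 19 mm behind it (bot.tcp_to_grasp is the distance from the TCP to the grasp point, in m); z points along the fingers, y is the line along which they close (so a half turn about z gives the same grasp; the last joint's range is limited). The gripper opens to 85 mm and grips with 20 to 120 N. Pads are 22 mm wide; open, the fingers measure 114 mm over their backs; the gripper's body (76 mm by 85 mm) begins 54 mm behind the grasp point. The pads swing forward as they close: fully open they stand 13 mm farther back than shut.
Start: joints at [1.061, 0.3, 1.521, -0, 1.321, -0.067], TCP at [0.236, 0.497, 0.231] pointing down, gripper open.
Joint ranges: [-3.03, 3.03], [-0.79, 2.21], [0.23, 2.52], [-1.04, 4.18], [0, 3.07], [-2.55, 2.55]. Speed limits (rad/s): [2.22, 2.22, 2.57, 3.14, 3.14, 3.14].

INTERFACE

Orientations are given as a unit quaternion [w, x, y, z].
In Python, from cell import bot gives the robot as it stands.
- The arm moves only by the tool send_rows, never from a script. Its argument "series" is one flat list of numbers, 6 for each row, row after row: the shift along the tool's x, y, z normalised to -1 to 1, where 1 is 300 mm, then the turn, a rotation vector about the tool's x, y, z normalised to -1 to 1, where 1 is 30 degrees. In form: [dx, dy, dz, rx, ry, rz, dx, dy, dz, rx, ry, rz, ...]. A call has 1 to 10 rows; each row is the pose to reach, as a shift and turn from the pose commanded when the call began, along the tool's axes at that moment; what a row does not reach only later rows make up. A row lasts 1/10 s, in which the tool goes at most 50 mm and 8.59 degrees, less where a joint would pass 70% of its speed; a pose out of reach is approached as far as the arm can. A call with a number of a shift or a turn outside -1 to 1 is refused whole. A call with a gripper value outside its range is refused whole. "jaw" is the closure, from -1 (fully open) to 1 (shut), so that 0 is half open, set as the call begins (left out, the last holds). The fingers move at their own pace and stop on an object; the grip force is fixed at half the most. Time passes only in rows, so rows that repeat a pose let the fingers close. It gives the time, the measured TCP pose, the force, the opening and the grip force at its end, in the units of the state.
- bot.get_obs(): the state, without advancing time (a new reading comes with each control period).
- bot.camera(name): name is "side" or "top" or "wrist"; returns a dict with "image" (480x640x3 uint8, red, green, blue), "mtx" (3x3 intrinsics, pixels), "cam_to_world" (4x4, takes a point from camera to world coordinates). Camera axes: x right, y up, looking along -z (the intrinsics and any distortion apply to the point x, -y, -z); pixel columns grow to the right and rows downward; lengths in m; the calibration is good to about 2 mm. A picture is of the moment at which its call begins. There is no depth.
- bot.job_done(): hands the job in; it is judged then, once.
The state is a dict: "t": time; "joints": joint angles; "dq": joint speeds; "joint_torque": joint torques, N m; "tcp_pos": TCP position; "orientation": TCP orientation; "force": force on the tool from outside, world axes, zero at the start; "moment": the same for the moment, N m; "grip_width": finger opening in m; "grip_force": force on a finger pad.
Only numpy, scipy, OpenCV 4.12 (cv2) and the standard library are available. Lean on these libraries where they do the work, as an engineer would, in place of code of your own. Each camera call takes 0.05 s, during which the arm holds its last target. There are 200 camera calls.

TASK

Build up the coupling half on the assembly stand. First take the dowel out of the wooden tool block and, by sliding its nose along the scribed circle of the flange until it drops in, find the blind dowel hole and leave the dowel standing fully home in it; then drop every drive button standing about on the bench fully home into a bore of its own. Last, put the keeper plate, boss up, over the spigot of the shaft so that it sits flat down on the shaft's shoulder; leave the loose nut, the bar offcut and the file where they lie.

Things in the scene. Friction and masses are not known exactly. Their poses are not given: they have to be found in the camera images.
- stand: Assembly stand, fixed: a round green foot (156 mm across) and an upright steel stub shaft. Origin: centre of its underside; z: shaft axis. Slipped over the shaft lies the coupling half, a dark steel flange 196 mm across, its flat top face 55 mm above the bench; it cannot move. It lies at any angle about the shaft: this is not told, and the stand's yaw says nothing of it.
- face (a point): Where the shaft axis meets the plane of the flange's top face. In the face are five bores for the drive buttons: 32 mm across, 9 mm deep, blind, centres 50 mm from the axis, 72 degrees apart. The unmarked dowel hole is 16 mm across, 22 mm deep, its centre on a thin scribed circle 82 mm from the axis, half way in angle between two bores; so bores lie at 36, 108, 180, 252, 324 degrees from it.
- shoulder (a point): Centre of the shaft's shoulder, 15 mm above the face: here the keeper has to lie. The shaft is 32 mm across from the face up to the shoulder; then a spigot 18 mm across goes on up for 22 mm, its last 3 mm bevelled.
- tool_block: A wooden block, fixed: 60 mm (its x) by 150 mm (its y), 40 mm high. Origin: centre of its underside. The dowel stands loosely in a hole 17 mm wide and 22 mm deep at x = 0, y = -50 mm of the block; taps and a punch stand up to 80 mm above the bench in its other end, y = +28 to +72 mm.
- dowel: The loose dowel: a plain round steel pin, 14 mm in diameter, 64 mm long, its lower 5 mm tapering to a flat nose 8 mm across. Origin: centre of the nose end; z along the pin to its plain end. At the start it stands in the tool block, nose down, its upper 42 mm clear of the block. About 75 g. Fully home in the coupling it is 22 mm deep and stands 42 mm above the face.
- dowel_tip (a point): The centre of the dowel's nose end; z along the pin, away from the nose.
- keeper: The loose keeper plate: a flat steel disc 100 mm across and 6 mm thick, with a boss on top, 34 mm in diameter, rising 24 mm above the disc (30 mm over all), and a bore 21 mm wide right through. Origin: centre of the disc's underside; z up through the boss. It lies flat on the bench, boss up, at the start. About 480 g.
- button1: A drive button: a plain steel cylinder, 30 mm in diameter, 22 mm long, both ends bevelled alike (2 mm): either end may go down. Three to five of the five are there (the others absent), standing on end on the bench. Origin: centre of one end; z along its axis. 120 g. Fully home in a bore it stands 13 mm above the face.
- button1_mid (a point): The middle of drive button 1, 11 mm from either end.
- button2: A drive button: a plain steel cylinder, 30 mm in diameter, 22 mm long, both ends bevelled alike (2 mm): either end may go down. Three to five of the five are there (the others absent), standing on end on the bench. Origin: centre of one end; z along its axis. 120 g. Fully home in a bore it stands 13 mm above the face.
- button2_mid (a point): The middle of drive button 2, 11 mm from either end.
- button3: A drive button: a plain steel cylinder, 30 mm in diameter, 22 mm long, both ends bevelled alike (2 mm): either end may go down. Three to five of the five are there (the others absent), standing on end on the bench. Origin: centre of one end; z along its axis. 120 g. Fully home in a bore it stands 13 mm above the face.
- button3_mid (a point): The middle of drive button 3, 11 mm from either end.
- button4: A drive button: a plain steel cylinder, 30 mm in diameter, 22 mm long, both ends bevelled alike (2 mm): either end may go down. Three to five of the five are there (the others absent), standing on end on the bench. Origin: centre of one end; z along its axis. 120 g. Fully home in a bore it stands 13 mm above the face.
- button4_mid (a point): The middle of drive button 4, 11 mm from either end.
- button5: A drive button: a plain steel cylinder, 30 mm in diameter, 22 mm long, both ends bevelled alike (2 mm): either end may go down. Three to five of the five are there (the others absent), standing on end on the bench. Origin: centre of one end; z along its axis. 120 g. Fully home in a bore it stands 13 mm above the face.
- button5_mid (a point): The middle of drive button 5, 11 mm from either end.
- nut: Bystander: a loose hexagon nut, 36 mm over flats, 19 mm high; origin under its centre.
- hex_bar: Bystander: an offcut of hexagon bar, 27 mm over flats and 70 mm long, lying along its x; origin under its centre.
- file: Bystander: a flat file with a wooden handle, about 300 mm long, lying along its x, 26 mm high.
There are look-alikes about, which are no part of the job. What is shaped like the button5 but blue or green is not meant.

How it is judged:
On the way, in this order (a step that is already met when the one before it is completed fails the run):
1. the dowel stands fully home in the blind dowel hole (z of dowel_tip in the frame of face below -0.019 m and horizontal distance between dowel_tip and face between 0.078 and 0.086 m and angle between dowel_tip's own z axis and vertical below 0.15 rad), for 0.3 s.
2. every drive button is fully home in a bore (z of each of button1_mid, button2_mid, button3_mid, button4_mid, button5_mid in the frame of face below 0.005 m and horizontal distance between button1_mid and face between 0.046 and 0.054 m and angle between the z axis of each of button1_mid, button2_mid, button3_mid, button4_mid, button5_mid and the z axis of face, either way round below 0.12 rad and linear speed of each of button1, button2, button3, button4, button5 below 0.03 m/s and horizontal distance between button2_mid and face between 0.046 and 0.054 m and horizontal distance between button3_mid and face between 0.046 and 0.054 m and horizontal distance between button4_mid and face between 0.046 and 0.054 m and horizontal distance between button5_mid and face between 0.046 and 0.054 m), for 0.2 s.
At the end, for the whole second after the job is handed in: Dowel in its hole (82 +-4 mm off axis, nose over 19 mm deep, upright to 0.15 rad); every button present in a bore (50 +-4 mm off axis, middle under 5 mm above the face, upright to 0.12 rad), at rest; keeper boss up on the shoulder (within 4 mm of axis, 3 mm in height, 0.06 rad), at rest (all of step 1 and all of step 2 and horizontal distance between keeper and face below 0.004 m and z of keeper in the frame of shoulder between -0.003 and 0.003 m and angle between keeper's own z axis and vertical below 0.06 rad and linear speed of keeper below 0.03 m/s); the robot touches nothing.
It fails at once if one of the bystanders has been shifted by more than 40 mm (distance of any of nut, hex_bar, file from where it was at the start of the episode above 0.04 m).
Of button1, button2, button3, button4, button5 only 3 to 5 are there at a start; the rules pass over those that are not, and their reading is None.
At some moment in a run one of button1, button2, button3, button4, button5 may be knocked a few centimetres aside while the robot is not near it.
It also fails if it takes over 210 s, if anything falls off the work surface, if the arm or the gripper's body presses on something with over 40 N, if the wrist force passes 120 N, or if a joint passes its speed limit or range.

## Working session

There is one attempt and no reset: what is moved stays moved. The work goes in short steps, Python scripts to look and compute and a tool call to move; the robot and the scene stay as the last step left them, time stands still between calls to the robot, and variables do not carry over. Pictures are saved under pics/ and viewed, at most 14 in all, crops included, and the job is handed in when it is done.

Besides the shell and the picture viewer there is one more tool, called after "Call:" by a JSON object that holds its "op" and its "data". send_rows: Moves the arm, as the interface text tells. Its arguments: {"type":"object","properties":{"series":{"type":"array","items":{"type":"number"}},"jaw":{"type":"number"}},"required":["series"]}

```bash
mkdir -p pics; ls
cat > h.py <<'E'
import numpy as np, cv2
from cell import bot
def shot(n,f=None):
    c=bot.camera(n)
    if f: cv2.imwrite('pics/'+f,c['image'][:,:,::-1])
    return c
def ray(c,u,v):
    d=np.linalg.inv(c['mtx'])@[u,v,1.]; d=np.array([d[0],-d[1],-d[2]])
    T=np.array(c['cam_to_world']); return T[:3,3],T[:3,:3]@d
def pt(c,u,v,z):
    o,d=ray(c,u,v); return o+d*(z-o[2])/d[2]
def proj(c,p):
    T=np.linalg.inv(np.array(c['cam_to_world'])); q=T[:3,:3]@np.array(p)+T[:3,3]
    x=np.array(c['mtx'])@[q[0],-q[1],-q[2]]; return x[:2]/x[2]
E
python3 - <<'E'
from h import *
o=bot.get_obs(); print(o)
for n in('top','side','wrist'):
    c=shot(n,n+'0.png'); print(n,c['mtx'],c['cam_to_world'],[k for k in c])
E
```

```text
pics
{'t': 0.0, 'joints': array([ 1.06138902e+00,  3.00476041e-01,  1.52160063e+00,  1.50510571e-05,
        1.32067095e+00, -6.66289808e-02]), 'dq': array([ 0.00089655, -0.00019257,  0.00043868, -0.000176  , -0.00154513,
       -0.00219481]), 'joint_torque': array([ 1.01416308e-04, -5.43502021e+01, -3.61792910e+01, -1.18405173e-04,
        4.09922170e-03, -4.29685088e-05]), 'tcp_pos': array([0.23554797, 0.49674966, 0.23071033]), 'orientation': array([-1.71026362e-04,  2.19586879e-01,  9.75592778e-01, -5.51627823e-04]), 'force': array([0.10524458, 0.01753513, 0.8544433 ]), 'moment': array([-0.01408966, -0.04736129,  0.07328619]), 'grip_force': 0.0, 'grip_width': 0.08538978692907845}
top [[596.03049251   0.         314.54222616]
 [  0.         596.03049251 231.65946408]
 [  0.           0.           1.        ]] [[-0.02361275  0.99459064 -0.10115279  0.40736061]
 [-0.99967833 -0.0225538   0.01159983  0.02473576]
 [ 0.0092557   0.10139416  0.99480328  1.38894406]
 [ 0.          0.          0.          1.        ]] ['image', 'mtx', 'cam_to_world']
side [[468.47208329   0.         320.22181097]
 [  0.         468.47208329 240.86111736]
 [  0.           0.           1.        ]] [[-0.99880452  0.04102724 -0.02657631  0.53440771]
 [-0.04754809 -0.68922206  0.72298834  0.83732509]
 [ 0.01134524  0.72338767  0.69034887  0.8585531 ]
 [ 0.          0.          0.          1.        ]] ['image', 'mtx', 'cam_to_world']
wrist [[342.07979502   0.         314.37927758]
 [  0.         342.07979502 242.06498044]
 [  0.           0.           1.        ]] [[ 4.28786149e-01 -8.53196508e-01 -2.96981746e-01  1.59310076e-01]
 [ 9.03406011e-01  4.04907599e-01  1.41093638e-01  5.33688058e-01]
 [-1.30433143e-04 -3.28794092e-01  9.44401624e-01  3.72825273e-01]
 [ 0.00000000e+00  0.00000000e+00  0.00000000e+00  1.00000000e+00]] ['image', 'mtx', 'cam_to_world']
```

View pics/top0.png

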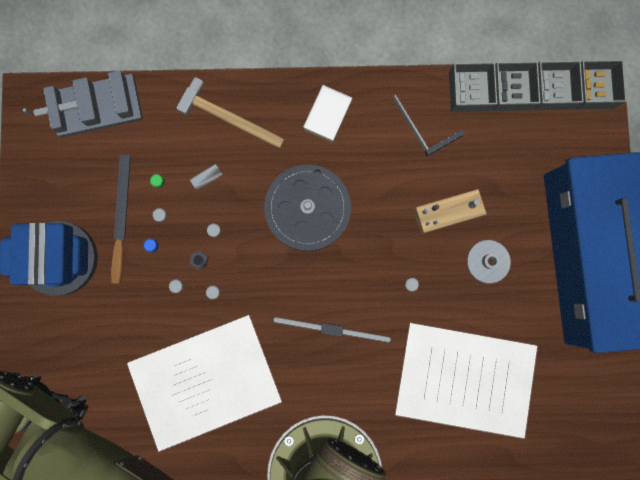

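View pics/side0.png

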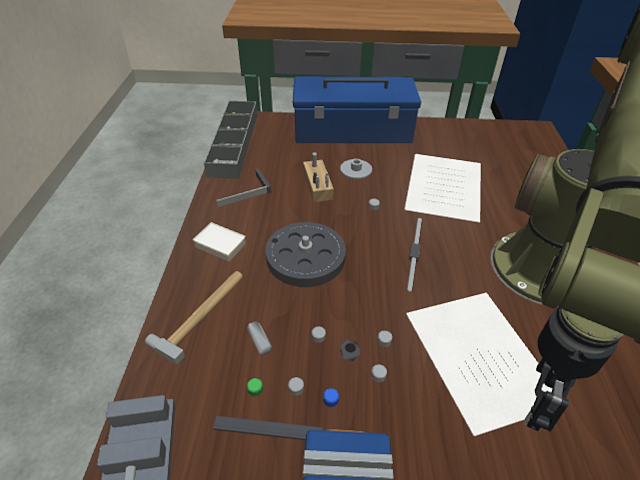

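Run:
```python
from h import *
im=cv2.imread('pics/top0.png'); s=cv2.imread('pics/side0.png')
a=cv2.resize(im[160:255,260:355],(400,400),interpolation=cv2.INTER_CUBIC)
b=cv2.resize(im[180:290,405:515],(400,400),interpolation=cv2.INTER_CUBIC)
cv2.imwrite('pics/crop1.png',np.hstack([a,b]))
c=shot('top')
hsv=cv2.cvtColor(im,cv2.COLOR_BGR2HSV)
m=((hsv[:,:,1]<50)&(hsv[:,:,2]>100)).astype(np.uint8)*255
for ct in cv2.findContours(m,cv2.RETR_EXTERNAL,cv2.CHAIN_APPROX_NONE)[0]:
    A=cv2.contourArea(ct)
    if 80<A<2500:
        (x,y),r=cv2.minEnclosingCircle(ct); M=cv2.moments(ct)
        u,v=M['m10']/A,M['m01']/A
        if 120<x<540 and 140<y<310: print(round(A),np.round([u,v,r],1),pt(c,u,v,.022).round(4))
g=cv2.GaussianBlur(cv2.cvtColor(im,cv2.COLOR_BGR2GRAY),(3,3),0)
md=((g<85)&(hsv[:,:,1]<70)).astype(np.uint8)*255
for ct in cv2.findContours(md,cv2.RETR_EXTERNAL,cv2.CHAIN_APPROX_NONE)[0]:
    if cv2.contourArea(ct)>3000: 
        e=cv2.fitEllipse(ct); print(cv2.contourArea(ct),e,pt(c,*e[0],.05))
```

```text
124 [212.1 292.    6.9] [0.4134 0.2454 0.022 ]
124 [175.1 285.9   6.8] [0.4293 0.3295 0.022 ]
128 [411.7 284.2   6.9] [ 0.4205 -0.2106  0.022 ]
1430 [488.6 261.3  22.1] [ 0.4688 -0.3898  0.022 ]
122 [213.  229.8   6.7] [0.5561 0.2425 0.022 ]
125 [158.7 214.5   6.7] [0.5943 0.3671 0.022 ]
170 [307.2 205.9   7.9] [0.6066 0.0244 0.022 ]
337 [205.2 176.5  16. ] [0.681  0.2597 0.022 ]
5808.0 ((307.125, 207.32968139648438), (85.82044982910156, 86.17523956298828), 88.9701156616211) [0.59932159 0.02462751 0.05      ]
```

View pics/crop1.png

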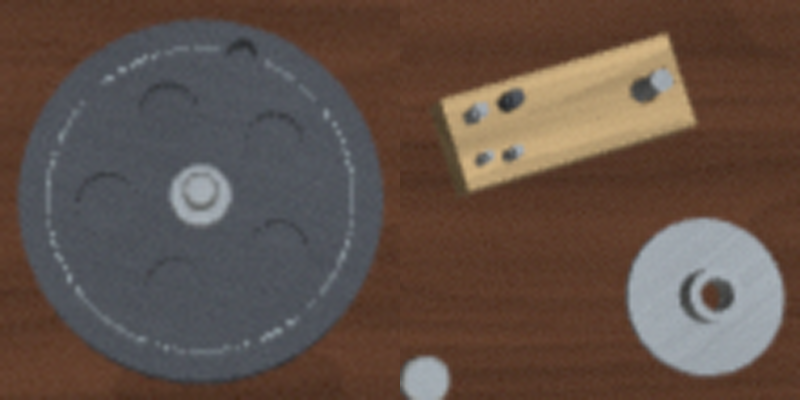

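```bash
cat >> h.py <<'E'
from scipy.spatial.transform import Rotation as R
def tool():
    o=bot.get_obs(); q=o['orientation']; return np.array(o['tcp_pos']),R.from_quat([q[1],q[2],q[3],q[0]]),o
def goal_rot(yaw,Rc):
    # tool down, tool y along +-yaw, nearest to present
    best=None
    for s in(0,np.pi):
        a=yaw+s; y=np.array([np.cos(a),np.sin(a),0]); z=np.array([0,0,-1.]); x=np.cross(y,z)
        G=R.from_matrix(np.c_[x,y,z]); rv=(Rc.inv()*G)
        if best is None or rv.magnitude()<best.magnitude(): best=rv
    return best
def plan(p,yaw=None):
    t,Rc,o=tool()
    if yaw is None:
        y=Rc.as_matrix()[:,1]; yaw=np.arctan2(y[1],y[0])
    rv=goal_rot(yaw,Rc).as_rotvec()/np.radians(30)
    d=Rc.inv().apply(np.array(p)-t)/.3
    print('row',np.round(np.r_[d,rv],4).tolist(),'| tcp',t.round(4),'w',round(o['grip_width'],4),'F',np.round(o['force'],1),'t',round(o['t'],1),'j6',round(o['joints'][5],2))
E
python3 - <<'E'
from h import *
c=shot('top')
F=pt(c,307.1,207.3,.055); H=pt(c,317.5,171.9,.055); 
print('face',F,'hole',H,np.linalg.norm(H-F),np.degrees(np.arctan2(*(H-F)[1::-1])))
for u,v in((201,190),): print('spig',pt(c,260+u*.2375,160+v*.2375,.092))
print('bores',[ (lambda w:(np.linalg.norm((w-F)[:2]).round(4),np.degrees(np.arctan2(*(w-F)[1::-1])).round(1)))(pt(c,260+u*.2375,160+v*.2375,.055)) for u,v in((170,105),(275,135),(282,240),(173,280),(102,196))])
print('dowel',pt(c,405+261*.275,180+78*.275,.082),'hole',pt(c,405+245*.275,180+90*.275,.04))
B=[pt(c,405+u*.275,180+v*.275,.04) for u,v in((40,100),(266,34),(295,124),(66,193))]
print('block',np.array(B).round(3).tolist())
print('keeper',pt(c,405+305*.275,180+296*.275,.006),pt(c,405+314*.275,180+294*.275,.03))
y=tool()[1].as_matrix()[:,1]; print('yaw',np.degrees(np.arctan2(y[1],y[0])))
plan([.55,-.2,.23]); plan([.6,-.37,.2])
E
```

```text
face [0.59867367 0.02468286 0.055     ] hole [ 0.67934844 -0.00076465  0.055     ] 0.08459311579423279 -17.507005404104397
spig [0.59815822 0.02317635 0.092     ]
bores [(np.float64(0.0534), np.float64(15.3)), (np.float64(0.054), np.float64(-51.1)), (np.float64(0.05), np.float64(-117.5)), (np.float64(0.0457), np.float64(161.5)), (np.float64(0.0517), np.float64(86.8))]
dowel [ 0.59951532 -0.35238754  0.082     ] hole [ 0.59828189 -0.35400997  0.04      ]
block [[0.595, -0.224, 0.04], [0.634, -0.369, 0.04], [0.576, -0.384, 0.04], [0.536, -0.238, 0.04]]
keeper [ 0.46924159 -0.39531145  0.006     ] [ 0.46929303 -0.39376284  0.03      ]
yaw 64.6290584115811
row [-1.9421, -1.6498, 0.0043, -0.0011, -0.0, -0.0] | tcp [0.2356 0.4968 0.231 ] w 0.0854 F [ 0.8  0.  -0.8] t 0.2 j6 -0.07
row [-2.3355, -2.0903, 0.1046, -0.0011, -0.0, -0.0] | tcp [0.2356 0.4968 0.231 ] w 0.0854 F [ 0.8  0.  -0.8] t 0.2 j6 -0.07
```

Call:
{"op": "send_rows", "data": {"series": [-0.95,-0.85,0,0,0,-0.26,-0.95,-0.85,0,0,0,-0.26,-0.95,-0.85,0,0,0,-0.26,-0.95,-0.85,0,0,0,-0.26,-0.95,-0.85,0,0,0,-0.26,-0.95,-0.85,0,0,0,-0.26,-0.95,-0.85,0,0,0,-0.26,-0.95,-0.85,0,0,0,-0.26,-0.95,-0.85,0,0,0,-0.26,-0.95,-0.85,0,0,0,-0.26], "jaw": -0.3}}

```text
t: 1.25
tcp_pos: [0.3839, 0.1442, 0.2313]
orientation: [-0.0, 0.154, 0.988, 0.0]
force: [-0.5, 0.0, -1.0]
grip_width: 0.0557
grip_force: 0.0
```

```bash
python3 -c "
from h import *
plan([.6,-.352,.17],np.radians(72.5))"
```

```text
row [-1.1882, -1.3574, 0.2039, 0.0003, -0.0003, -0.0056] | tcp [0.3839 0.1442 0.2313] w 0.0557 F [-0.5  0.  -1. ] t 1.2 j6 -0.99
```

Call:
{"op": "send_rows", "data": {"series": [-0.6,-0.7,0,0,0,0,-0.6,-0.7,0,0,0,0,-0.6,-0.7,0,0,0,0,-0.6,-0.7,0,0,0,0,-0.6,-0.7,0,0,0,0,-0.6,-0.7,0,0,0,0,-0.6,-0.7,0,0,0,0]}}

```text
t: 1.95
tcp_pos: [0.493, -0.1113, 0.2306]
orientation: [-0.0, 0.153, 0.988, -0.0]
force: [-0.7, 0.9, -0.8]
grip_width: 0.0555
grip_force: 0.0
```

Call:
{"op": "send_rows", "data": {"series": [-0.59,-0.66,0.2,0,0,0,-0.59,-0.66,0.2,0,0,0,-0.59,-0.66,0.2,0,0,0,-0.59,-0.66,0.2,0,0,0,-0.59,-0.66,0.2,0,0,0,-0.59,-0.66,0.2,0,0,0,-0.59,-0.66,0.2,0,0,0,-0.59,-0.66,0.2,0,0,0,-0.59,-0.66,0.2,0,0,0]}}

```text
t: 2.85
tcp_pos: [0.6017, -0.3503, 0.1719]
orientation: [0.0, 0.152, 0.988, 0.0]
force: [-0.8, 0.0, 0.1]
grip_width: 0.0561
grip_force: 0.0
```

```bash
python3 -c "
from h import *
plan([.5995,-.352,.15],np.radians(72.5)); c=shot('wrist','w1.png')
print(proj(c,[.5995,-.3525,.082]),proj(c,[.598,-.353,.04]))"
```

```text
row [0.0052, -0.0074, 0.073, 0.0001, 0.0007, 0.0013] | tcp [ 0.6017 -0.3503  0.1719] w 0.0561 F [-0.8  0.   0.1] t 2.9 j6 -1.85
[309.65132954 245.21209013] [309.14572447 226.76593163]
```

View pics/w1.png

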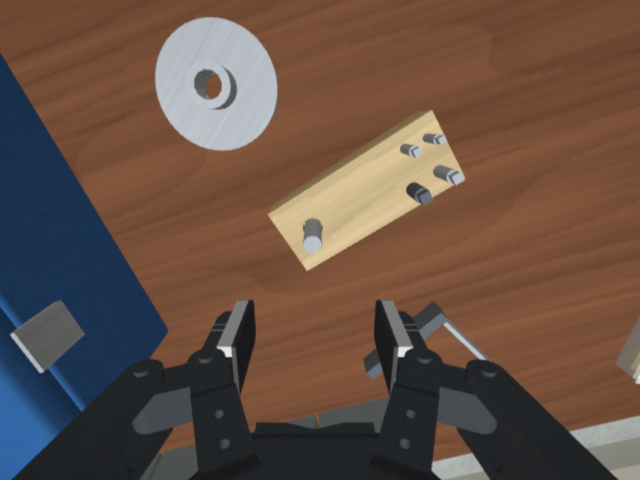

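Call:
{"op": "send_rows", "data": {"series": [0.005,-0.003,0.15,0,0,0,0.005,-0.003,0.25,0,0,0,0.005,-0.003,0.33,0,0,0,0.005,-0.003,0.38,0,0,0,0.005,-0.003,0.413,0,0,0,0.005,-0.003,0.413,0,0,0,0.005,-0.003,0.413,0,0,0]}}

```text
t: 3.6
tcp_pos: [0.5999, -0.3529, 0.0487]
orientation: [0.001, 0.153, 0.988, -0.0]
force: [-0.3, 0.4, -0.1]
grip_width: 0.0558
grip_force: 0.0
```

Call:
{"op": "send_rows", "data": {"series": [0,0,0,0,0,0,0,0,0,0,0,0,0,0,0,0,0,0,0,0,0,0,0,0,0,0,0,0,0,0,0,0,0,0,0,0,0,0,0,0,0,0,0,0,0,0,0,0], "jaw": 1}}

```text
t: 4.4
tcp_pos: [0.5996, -0.3529, 0.048]
orientation: [0.0, 0.153, 0.988, -0.0]
force: [0.6, 0.1, 5.8]
grip_width: 0.012
grip_force: 58.4
```

Call:
{"op": "send_rows", "data": {"series": [0,0,-0.05,0,0,0,0,0,-0.1,0,0,0,0,0,-0.15,0,0,0,0,0,-0.25,0,0,0,0,0,-0.3,0,0,0,0,0,-0.3,0,0,0]}}

```text
t: 5.0
tcp_pos: [0.6003, -0.3533, 0.1407]
orientation: [0.002, 0.153, 0.988, -0.001]
force: [-0.2, 1.1, 0.1]
grip_width: 0.0123
grip_force: 58.4
```

```bash
python3 -c "
from h import *
plan([.64,.012,.137],np.radians(72.5)); c=shot('wrist','w2.png');shot('side','s2.png')
a=cv2.imread('pics/w2.png')[100:400,200:440];b=cv2.imread('pics/s2.png')[100:250,220:400]
cv2.imwrite('pics/c2.png',np.hstack([a,cv2.resize(b,(360,300))]))
"
```

```text
row [0.2413, 1.2007, 0.0097, -0.0026, 0.0091, -0.0022] | tcp [ 0.6003 -0.3533  0.1407] w 0.0123 F [-0.2  1.1  0.1] t 5.0 j6 -1.85
```

View pics/c2.png

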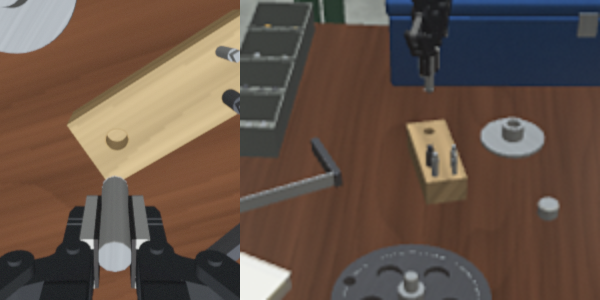

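```bash
python3 -c "
from h import *
plan([.66,-.18,.16],np.radians(72.5));plan([.72,-.013,.16],np.radians(72.5))"
```

```text
row [-0.0196, 0.6098, -0.0771, 0.0002, -0.0009, -0.0023] | tcp [ 0.5992 -0.3526  0.1369] w 0.0127 F [ 0.4 -0.5 -1.4] t 5.1 j6 -1.85
row [-0.0422, 1.2008, -0.077, 0.0002, -0.0009, -0.0023] | tcp [ 0.5992 -0.3526  0.1369] w 0.0127 F [ 0.4 -0.5 -1.4] t 5.1 j6 -1.85
```

Call:
{"op": "send_rows", "data": {"series": [0,0.05,-0.07,0,0,0,-0.02,0.17,-0.077,0,0,0,-0.02,0.3,-0.077,0,0,0,-0.02,0.43,-0.077,0,0,0,-0.02,0.55,-0.077,0,0,0,-0.02,0.65,-0.077,0,0,0,-0.02,0.7,-0.077,0,0,0]}}

```text
t: 5.8
tcp_pos: [0.6686, -0.1517, 0.1588]
orientation: [-0.001, 0.152, 0.988, 0.0]
force: [0.4, -0.3, -0.6]
grip_width: 0.0122
grip_force: 58.5
```

Call:
{"op": "send_rows", "data": {"series": [0,0.1,0,0,0,0,-0.02,0.22,0,0,0,0,-0.02,0.35,0,0,0,0,-0.02,0.43,0,0,0,0,-0.02,0.5,0,0,0,0,-0.02,0.5,0,0,0,0,-0.02,0.5,0,0,0,0]}}

```text
t: 6.5
tcp_pos: [0.7193, -0.0137, 0.1598]
orientation: [-0.0, 0.153, 0.988, -0.0]
force: [-0.2, -0.4, -0.1]
grip_width: 0.0126
grip_force: 58.5
```

```bash
python3 -c "
from h import *
plan([.677,0,.16],np.radians(72.5)); c=shot('wrist','w3.png')
print(proj(c,[.677,0,.055]),proj(c,[.5987,.0247,.055]),proj(c,[.5987,.0247,.092]))"
```

```text
row [0.1484, 0.0009, -0.0005, -0.0009, -0.0015, -0.0026] | tcp [ 0.7193 -0.0137  0.1598] w 0.0126 F [-0.2 -0.4 -0.1] t 6.5 j6 -1.33
[313.83004472 182.06889242] [313.56045509  53.78658708] [313.42761997  40.6285399 ]
```

View pics/w3.png

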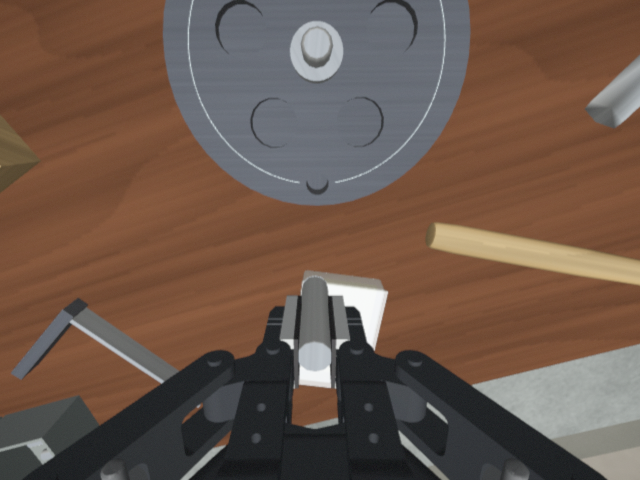

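```bash
python3 -c "
from h import *
t,Rc,o=tool(); c=shot('wrist'); im=c['image']
print('nose',proj(c,t-[0,0,.03]),'top',proj(c,t+[0,0,.034]))
print('hole',pt(c,317,184.5,.055),'spig',pt(c,316.5,50.5,.070))
g=cv2.cvtColor(im,cv2.COLOR_RGB2GRAY)
for v in(290,300,310,320,330): print(v,g[v,296:336:2])
print(g[176:196:2,317], g[184,300:336:2])"
```

```text
nose [313.25715665 284.0635014 ] top [312.80133673 358.96457645]
hole [0.67939025 0.00113015 0.055     ] spig [0.59998003 0.02572912 0.07      ]
290 [ 99  96  95 102 102 105 109 112 111 113 112 111 114 110 104 102 215 249
 249 249]
300 [113  34  34 100 104 105 109 108 110 114 112 113 114 111 105  98  50  36
  81 122]
310 [ 64  27  40 100 106 107 111 110 110 111 111 111 114 111 106  99  60  32
  47 119]
320 [ 36  30  61 103 105 108 112 110 109 112 113 112 114 111 107 102  91  30
  34  83]
330 [ 33  29 100 104 107 111 111 109 109 114 111 112 115 113 108 101  96  39
  32  47]
[111 112 112 111 110 111 101  65  61  90] [114 114 115 108  70 113 112 113 114 112 113 111 109  85  66 114 116 114]
```

```bash
python3 -c "
from h import *
plan([.6777,0.0006,.09],np.radians(72.5))"
```

```text
row [0.1472, 0.0058, 0.2341, -0.0006, -0.0008, -0.0048] | tcp [ 0.7193 -0.0144  0.1602] w 0.0127 F [-0.6  0.3 -0.2] t 6.6 j6 -1.33
```

Call:
{"op": "send_rows", "data": {"series": [0.05,0.004,0,0,0,0,0.1,0.004,0,0,0,0,0.147,0.004,0,0,0,0,0.147,0.005,0.05,0,0,0,0.147,0.005,0.12,0,0,0,0.147,0.005,0.18,0,0,0,0.147,0.005,0.21,0,0,0,0.147,0.005,0.23,0,0,0,0.147,0.005,0.23,0,0,0]}}

```text
t: 7.5
tcp_pos: [0.6779, 0.0013, 0.0907]
orientation: [-0.0, 0.153, 0.988, -0.0]
force: [0.7, 1.2, -0.4]
grip_width: 0.0126
grip_force: 58.5
```

Call:
{"op": "send_rows", "data": {"series": [0,0,0.01,0,0,0,0,0,0.02,0,0,0,0,0,0.027,0,0,0,0,0,0.027,0,0,0]}}

```text
t: 7.9
tcp_pos: [0.6778, 0.0016, 0.0833]
orientation: [-0.0, 0.153, 0.988, -0.0]
force: [0.2, 0.8, -1.0]
grip_width: 0.0126
grip_force: 58.5
```

```bash
python3 -c "
from h import *
plan([.6777,0.0006,.063],np.radians(72.5))"
```

```text
row [-0.0006, -0.0034, 0.0675, -0.0001, -0.0003, -0.0022] | tcp [0.6778 0.0016 0.0833] w 0.0126 F [ 0.2  0.8 -1. ] t 7.9 j6 -1.32
```

Call:
{"op": "send_rows", "data": {"series": [0,0,0.01,0,0,0,0,0,0.02,0,0,0,0,0,0.025,0,0,0,0,0,0.025,0,0,0]}}

```text
t: 8.3
tcp_pos: [0.6778, 0.0016, 0.0756]
orientation: [-0.0, 0.153, 0.988, -0.0]
force: [0.6, -0.5, -1.3]
grip_width: 0.0121
grip_force: 58.5
```

```bash
python3 -c "
from h import *
plan([.6777,0.0006,.063],np.radians(72.5))"
```

```text
row [-0.0005, -0.0032, 0.0419, -0.0003, -0.0005, -0.0024] | tcp [0.6778 0.0016 0.0756] w 0.0121 F [ 0.6 -0.5 -1.3] t 8.3 j6 -1.32
```

In the hole (nose about 9 mm deep, no force). Go to the bottom.

Call:
{"op": "send_rows", "data": {"series": [0,0,0.01,0,0,0,0,0,0.02,0,0,0,0,0,0.03,0,0,0,0,0,0.037,0,0,0,0,0,0.04,0,0,0,0,0,0.04,0,0,0]}}

```text
t: 8.9
tcp_pos: [0.6779, 0.0016, 0.0637]
orientation: [-0.0, 0.153, 0.988, -0.0]
force: [0.1, -0.1, -1.3]
grip_width: 0.0127
grip_force: 58.5
```

```bash
python3 -c "
from h import *
plan([.6777,0.0006,.063],np.radians(72.5))"
```

```text
row [-0.0004, -0.0034, 0.0025, -0.0001, -0.0002, -0.0022] | tcp [0.6779 0.0016 0.0637] w 0.0127 F [ 0.1 -0.1 -1.3] t 8.9 j6 -1.32
```

Call:
{"op": "send_rows", "data": {"series": [0,0,0,0,0,0,0,0,0,0,0,0,0,0,0,0,0,0,0,0,0,0,0,0,0,0,0,0,0,0,0,0,0,0,0,0], "jaw": 0.1}}

```text
t: 9.5
tcp_pos: [0.6779, 0.0016, 0.0639]
orientation: [0.0, 0.153, 0.988, -0.0]
force: [0.0, -0.3, 0.0]
grip_width: 0.0385
grip_force: 0.0
```

Call:
{"op": "send_rows", "data": {"series": [0,0,-0.05,0,0,0,0,0,-0.15,0,0,0,0,0,-0.3,0,0,0,0,0,-0.4,0,0,0,0,0,-0.5,0,0,0,-0.1,0,-0.5,0,0,0,-0.2,0,-0.5,0,0,0,-0.2,0,-0.5,0,0,0]}}

```text
t: 10.3
tcp_pos: [0.7366, -0.0176, 0.2136]
orientation: [-0.0, 0.153, 0.988, -0.0]
force: [-0.3, 0.0, -0.9]
grip_width: 0.0385
grip_force: 0.0
```

```bash
python3 -c "
from h import *
c=shot('wrist','w4.png');shot('side','s4.png');t,_,o=tool();print(t,o['grip_width'])
a=cv2.imread('pics/w4.png')[0:320,150:480];b=cv2.imread('pics/s4.png')[210:290,255:355]
cv2.imwrite('pics/c4.png',np.hstack([a,cv2.resize(b,(400,320))]))
"
```

```text
[ 0.73497923 -0.01656736  0.21395589] 0.03829047098253465
```

View pics/c4.png

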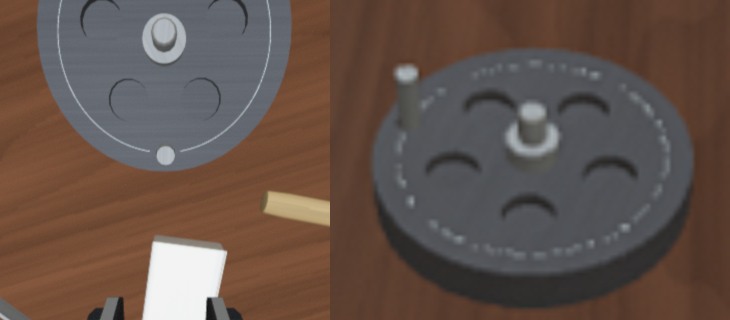

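```bash
cat >> h.py <<'E'
C=np.array([.5995,.0255])
def bore(k):
    th=np.radians(-17.2+36+72*k); return C+.05*np.array([np.cos(th),np.sin(th)]),th+np.pi/2
def buttons(c):
    im=c['image'];hsv=cv2.cvtColor(im,cv2.COLOR_RGB2HSV)
    m=((hsv[:,:,1]<50)&(hsv[:,:,2]>100)).astype(np.uint8)*255
    out=[]
    for ct in cv2.findContours(m,cv2.RETR_EXTERNAL,cv2.CHAIN_APPROX_NONE)[0]:
        A=cv2.contourArea(ct);M=cv2.moments(ct)
        if 90<A<180:
            u,v=M['m10']/A,M['m01']/A
            if 120<u<540 and 140<v<310: out.append(pt(c,u,v,.021)[:2])
    return np.round(out,4)
def seq(w):
    t,Rc,o=tool()
    for p,yaw in w:
        r=goal_rot(yaw,Rc); d=Rc.inv().apply(np.array(p)-t)/.3
        print(np.round(p,4),'->',np.round(np.r_[d,r.as_rotvec()/np.radians(30)],3).tolist())
        t=np.array(p); Rc=Rc*r
    print('tcp',o['tcp_pos'].round(4),'w',round(o['grip_width'],4),'F',np.round(o['force'],1),'t',round(o['t'],1),'j6',round(o['joints'][5],2))
E
python3 - <<'E'
from h import *
B=buttons(shot('top')); print(B.tolist())
for k in range(5): b,y=bore(k); print(k,b.round(4),np.degrees(y).round(1))
b,y=bore(2); q=min(B,key=lambda a:np.hypot(*(a-[.556,.2425]))); print(q)
seq([([*q,.2],y),([*q,.009],y),([*q,.15],y),([*b,.15],y)])
E
```

```text
[[0.4135, 0.2456], [0.4292, 0.3298], [0.4205, -0.2108], [0.5561, 0.2426], [0.5945, 0.3673]]
0 [0.6468 0.0416] 108.8
1 [0.5988 0.0755] 180.8
2 [0.5517 0.0403] 252.8
3 [ 0.5707 -0.0154] 324.8
4 [ 0.6295 -0.0145] 396.8
[0.5561 0.2426]
[0.5561 0.2426 0.2   ] -> [0.828, 0.643, 0.048, 0.0, 0.0, -0.012]
[0.5561 0.2426 0.009 ] -> [0.0, -0.0, 0.637, 0.0, 0.0, -0.0]
[0.5561 0.2426 0.15  ] -> [-0.0, -0.0, -0.47, -0.0, 0.0, 0.0]
[0.5517 0.0403 0.15  ] -> [-0.186, -0.649, -0.0, 0.0, 0.0, 0.0]
tcp [ 0.7347 -0.0163  0.2144] w 0.0383 F [-0.1  0.   0.7] t 10.4 j6 -1.34
```

Call:
{"op": "send_rows", "data": {"series": [0.1,0.08,0,0,0,0,0.22,0.17,0,0,0,0,0.35,0.26,0,0,0,0,0.48,0.36,0,0,0,0,0.6,0.46,0.04,0,0,0,0.72,0.55,0.05,0,0,-0.01,0.8,0.62,0.05,0,0,-0.01,0.828,0.643,0.05,0,0,-0.01,0.828,0.643,0.05,0,0,-0.01,0.828,0.643,0.05,0,0,-0.01], "jaw": -0.3}}

```text
t: 11.45
tcp_pos: [0.5569, 0.2416, 0.1994]
orientation: [0.0, 0.15, 0.989, 0.0]
force: [-0.4, 0.2, 0.2]
grip_width: 0.0552
grip_force: 0.0
```

Call:
{"op": "send_rows", "data": {"series": [0,0,0.12,0,0,0,0,0,0.25,0,0,0,0,0,0.37,0,0,0,0,0,0.47,0,0,0,0,0,0.55,0,0,0,0,0,0.6,0,0,0,0,0,0.633,0,0,0,0,0,0.633,0,0,0,0,0,0.633,0,0,0]}}

```text
t: 12.35
tcp_pos: [0.5572, 0.2423, 0.01]
orientation: [0.001, 0.15, 0.989, 0.0]
force: [-0.9, 0.1, 0.3]
grip_width: 0.0552
grip_force: 0.0
```

Run:
```python
from h import *
c=shot('wrist','w5.png'); plan([.5561,.2426,.009])
```

```text
row [0.0038, -0.0007, 0.004, 0.0021, 0.0028, -0.0] | tcp [0.5572 0.2425 0.0102] w 0.0554 F [0.4 0.8 0. ] t 12.4 j6 -0.92
```

View pics/w5.png

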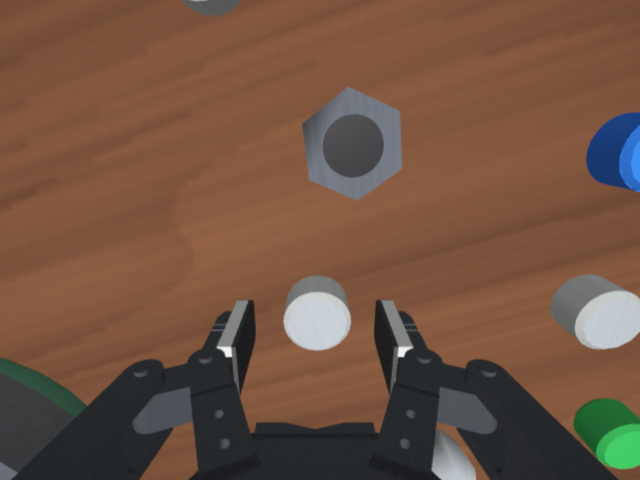

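Call:
{"op": "send_rows", "data": {"series": [0,0,0,0,0,0,0,0,0,0,0,0,0,0,0,0,0,0,0,0,0,0,0,0,0,0,0,0,0,0,0,0,0,0,0,0,0,0,0,0,0,0], "jaw": 1}}

```text
t: 13.1
tcp_pos: [0.557, 0.2426, 0.0102]
orientation: [0.001, 0.15, 0.989, 0.0]
force: [-3.1, -1.1, 7.5]
grip_width: 0.0269
grip_force: 58.5
```

Call:
{"op": "send_rows", "data": {"series": [0,0,-0.05,0,0,0,0,0,-0.15,0,0,0,0,0,-0.27,0,0,0,0,0,-0.38,0,0,0,0,0,-0.46,0,0,0,0,0,-0.466,0,0,0,0,0,-0.466,0,0,0]}}

```text
t: 13.8
tcp_pos: [0.5565, 0.2424, 0.1493]
orientation: [0.0, 0.15, 0.989, 0.0]
force: [-0.5, -0.1, -1.7]
grip_width: 0.0268
grip_force: 59.2
```

Run:
```python
from h import *
c=shot('wrist','w6.png'); b,y=bore(2); seq([([*b,.15],y),([*b,.056],y)])
```

```text
[0.5517 0.0403 0.15  ] -> [-0.186, -0.647, -0.006, -0.001, -0.002, -0.002]
[0.5517 0.0403 0.056 ] -> [0.0, 0.0, 0.313, -0.0, 0.0, 0.0]
tcp [0.5561 0.2423 0.1481] w 0.0273 F [-0.1 -0.8 -1.8] t 13.8 j6 -0.92
```

View pics/w6.png

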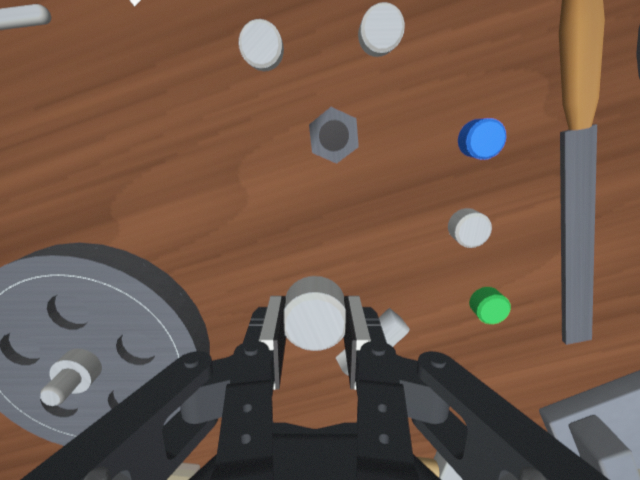

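Call:
{"op": "send_rows", "data": {"series": [-0.03,-0.1,0,0,0,0,-0.06,-0.22,0,0,0,0,-0.1,-0.34,0,0,0,0,-0.13,-0.46,0,0,0,0,-0.16,-0.56,0,0,0,0,-0.18,-0.62,0,0,0,0,-0.186,-0.647,0,0,0,0,-0.186,-0.647,0,0,0,0,-0.186,-0.647,0,0,0,0]}}

```text
t: 14.75
tcp_pos: [0.552, 0.0412, 0.1483]
orientation: [-0.0, 0.15, 0.989, 0.0]
force: [0.4, 0.5, -2.0]
grip_width: 0.027
grip_force: 59.4
```

Call:
{"op": "send_rows", "data": {"series": [0,0,0.08,0,0,0,0,0,0.16,0,0,0,0,0,0.22,0,0,0,0,0,0.26,0,0,0,0,0,0.275,0,0,0,0,0,0.29,0,0,0,0,0,0.29,0,0,0]}}

```text
t: 15.45
tcp_pos: [0.5523, 0.0407, 0.0619]
orientation: [0.0, 0.15, 0.989, 0.0]
force: [-0.1, -0.2, -1.2]
grip_width: 0.0271
grip_force: 59.4
```

Run:
```python
from h import *
b,y=bore(2); seq([([*b,.056],y)])
```

```text
[0.5517 0.0403 0.056 ] -> [0.001, -0.002, 0.02, 0.0, 0.0, -0.002]
tcp [0.5523 0.0407 0.0619] w 0.0271 F [-0.1 -0.2 -1.2] t 15.4 j6 -1.26
```

Call:
{"op": "send_rows", "data": {"series": [0,0,0.007,0,0,0,0,0,0.015,0,0,0,0,0,0.018,0,0,0,0,0,0.018,0,0,0]}}

```text
t: 15.85
tcp_pos: [0.5522, 0.0405, 0.0564]
orientation: [-0.0, 0.15, 0.989, 0.0]
force: [0.2, 0.8, -1.4]
grip_width: 0.0269
grip_force: 59.4
```

Call:
{"op": "send_rows", "data": {"series": [0,0,0,0,0,0,0,0,0,0,0,0,0,0,0,0,0,0,0,0,0,0,0,0,0,0,0,0,0,0], "jaw": 0.05}}

```text
t: 16.35
tcp_pos: [0.5522, 0.0405, 0.0564]
orientation: [0.0, 0.15, 0.989, 0.0]
force: [-0.2, -0.4, 0.3]
grip_width: 0.0408
grip_force: 0.0
```

Call:
{"op": "send_rows", "data": {"series": [0,0,-0.05,0,0,0,0,0,-0.15,0,0,0,0,0,-0.3,0,0,0,0,0,-0.42,0,0,0,0,0,-0.48,0,0,0,0,0,-0.48,0,0,0.2,0,0,-0.48,0,0,0.45,0,0,-0.48,0,0,0.7,0,0,-0.48,0,0,0.85,0,0,-0.48,0,0,0.9], "jaw": -0.3}}

```text
t: 17.35
tcp_pos: [0.5522, 0.0405, 0.2015]
orientation: [0.0, 0.378, 0.926, 0.0]
force: [-0.3, -0.8, -0.3]
grip_width: 0.0555
grip_force: 0.0
```

Run:
```python
from h import *
B=buttons(shot('top')); print(B.tolist())
b,y=bore(4); q=min(B,key=lambda a:np.hypot(*(a-[.4135,.2456])))
seq([([*q,.15],y),([*q,.009],y),([*q,.15],y),([*b,.15],y),([*b,.056],y)])
```

```text
[[0.4134, 0.2456], [0.4292, 0.3298], [0.4205, -0.2108], [0.5945, 0.3674]]
[0.4134 0.2456 0.15  ] -> [0.809, 0.165, 0.171, 0.001, 0.001, 0.294]
[0.4134 0.2456 0.009 ] -> [-0.0, 0.0, 0.47, -0.0, -0.0, -0.0]
[0.4134 0.2456 0.15  ] -> [-0.0, 0.0, -0.47, 0.0, 0.0, 0.0]
[ 0.6295 -0.0145  0.15  ] -> [-1.126, 0.057, -0.0, -0.0, -0.0, 0.0]
[ 0.6295 -0.0145  0.056 ] -> [0.0, -0.0, 0.313, 0.0, 0.0, 0.0]
tcp [0.5522 0.0405 0.2013] w 0.0553 F [ 0.2 -0.2  0.2] t 17.4 j6 -0.79
```

Call:
{"op": "send_rows", "data": {"series": [0.1,0.02,0,0,0,0.1,0.22,0.04,0,0,0,0.2,0.35,0.07,0,0,0,0.29,0.48,0.1,0.05,0,0,0.294,0.6,0.12,0.1,0,0,0.294,0.72,0.145,0.15,0,0,0.294,0.79,0.16,0.171,0,0,0.294,0.809,0.165,0.171,0,0,0.294,0.809,0.165,0.171,0,0,0.294,0.809,0.165,0.171,0,0,0.294]}}

```text
t: 18.4
tcp_pos: [0.4137, 0.2449, 0.1497]
orientation: [0.0, 0.447, 0.895, 0.0]
force: [-0.2, -0.2, 0.4]
grip_width: 0.0559
grip_force: 0.0
```

Call:
{"op": "send_rows", "data": {"series": [0,0,0.12,0,0,0,0,0,0.24,0,0,0,0,0,0.34,0,0,0,0,0,0.42,0,0,0,0,0,0.468,0,0,0,0,0,0.468,0,0,0,0,0,0.468,0,0,0]}}

```text
t: 19.1
tcp_pos: [0.4138, 0.2449, 0.0093]
orientation: [0.0, 0.447, 0.894, 0.0]
force: [-0.4, -0.2, 0.6]
grip_width: 0.0556
grip_force: 0.0
```

Call:
{"op": "send_rows", "data": {"series": [0,0,0,0,0,0,0,0,0,0,0,0,0,0,0,0,0,0,0,0,0,0,0,0,0,0,0,0,0,0,0,0,0,0,0,0,0,0,0,0,0,0], "jaw": 1}}

```text
t: 19.8
tcp_pos: [0.4136, 0.2454, 0.01]
orientation: [0.001, 0.447, 0.895, 0.001]
force: [-2.0, -3.2, 11.9]
grip_width: 0.0271
grip_force: 58.3
```

Call:
{"op": "send_rows", "data": {"series": [0,0,-0.05,0,0,0,0,0,-0.15,0,0,0,0,0,-0.27,0,0,0,0,0,-0.38,0,0,0,0,0,-0.46,0,0,0,0,0,-0.468,0,0,0,-0.1,0.005,-0.468,0,0,0,-0.22,0.01,-0.468,0,0,0,-0.3,0.016,-0.468,0,0,0,-0.3,0.016,-0.468,0,0,0]}}

```text
t: 20.8
tcp_pos: [0.4718, 0.1743, 0.1481]
orientation: [-0.0, 0.448, 0.894, -0.0]
force: [0.5, -0.4, -1.3]
grip_width: 0.0271
grip_force: 59.4
```

Run:
```python
from h import *
b,y=bore(4)
seq([([*b,.15],y),([*b,.056],y)])
```

```text
[ 0.6295 -0.0145  0.15  ] -> [-0.819, 0.044, -0.006, -0.002, -0.0, -0.001]
[ 0.6295 -0.0145  0.056 ] -> [0.0, -0.0, 0.313, 0.0, 0.0, 0.0]
tcp [0.4718 0.1743 0.1481] w 0.0271 F [ 0.5 -0.4 -1.3] t 20.8 j6 -0.36
```

Call:
{"op": "send_rows", "data": {"series": [-0.1,0.005,0,0,0,0,-0.22,0.01,0,0,0,0,-0.35,0.02,0,0,0,0,-0.48,0.03,0,0,0,0,-0.6,0.035,0,0,0,0,-0.72,0.04,0,0,0,0,-0.79,0.043,0,0,0,0,-0.82,0.044,0,0,0,0,-0.82,0.044,0,0,0,0,-0.82,0.044,0,0,0,0]}}

```text
t: 21.8
tcp_pos: [0.6285, -0.0115, 0.1487]
orientation: [-0.0, 0.447, 0.895, -0.0]
force: [-0.5, 0.5, -1.1]
grip_width: 0.0269
grip_force: 59.4
```

Call:
{"op": "send_rows", "data": {"series": [0,0,0.08,0,0,0,0,0,0.16,0,0,0,0,0,0.22,0,0,0,0,0,0.26,0,0,0,0,0,0.275,0,0,0,0,0,0.285,0,0,0,0,0,0.285,0,0,0]}}

```text
t: 22.5
tcp_pos: [0.6295, -0.0123, 0.0646]
orientation: [0.001, 0.447, 0.895, 0.0]
force: [0.2, -0.1, -0.7]
grip_width: 0.0272
grip_force: 59.6
```

Run:
```python
from h import *
b,y=bore(4); seq([([*b,.056],y)])
```

```text
[ 0.6295 -0.0145  0.056 ] -> [-0.006, -0.005, 0.029, 0.002, 0.002, 0.004]
tcp [ 0.6295 -0.0123  0.0646] w 0.0272 F [ 0.2 -0.1 -0.7] t 22.5 j6 -0.72
```

Call:
{"op": "send_rows", "data": {"series": [-0.006,-0.005,0,0,0,0,-0.006,-0.005,0,0,0,0,-0.006,-0.005,0.01,0,0,0,-0.006,-0.005,0.02,0,0,0,-0.006,-0.005,0.028,0,0,0,-0.006,-0.005,0.028,0,0,0]}}

```text
t: 23.1
tcp_pos: [0.6294, -0.015, 0.0561]
orientation: [0.001, 0.447, 0.895, 0.0]
force: [-3.0, -0.2, 9.5]
grip_width: 0.027
grip_force: 60.6
```

Run:
```python
from h import *
b,y=bore(4); seq([([*b,.056],y)])
```

```text
[ 0.6295 -0.0145  0.056 ] -> [0.001, 0.001, 0.0, 0.001, 0.002, 0.004]
tcp [ 0.6294 -0.015   0.0561] w 0.027 F [-3.  -0.2  9.5] t 23.1 j6 -0.73
```

Call:
{"op": "send_rows", "data": {"series": [0,0,0,0,0,0,0,0,0,0,0,0,0,0,0,0,0,0,0,0,0,0,0,0,0,0,0,0,0,0], "jaw": 0.05}}

```text
t: 23.6
tcp_pos: [0.629, -0.0148, 0.0551]
orientation: [-0.0, 0.447, 0.895, -0.0]
force: [0.1, 0.5, 0.1]
grip_width: 0.0408
grip_force: 0.0
```

Call:
{"op": "send_rows", "data": {"series": [0,0,-0.05,0,0,0,0,0,-0.15,0,0,0,0,0,-0.3,0,0,0,0,0,-0.42,0,0,0,0,0,-0.48,0,0,0,0,0,-0.48,0,0,0.2,0.1,0,-0.48,0,0,0.45,0.2,0,-0.48,0,0,0.7,0.3,0,-0.48,0,0,0.85,0.3,0,-0.48,0,0,0.9], "jaw": -0.3}}

```text
t: 24.6
tcp_pos: [0.5736, 0.0594, 0.2007]
orientation: [0.0, 0.644, 0.765, 0.0]
force: [0.9, -0.5, -0.2]
grip_width: 0.0554
grip_force: 0.0
```

Run:
```python
from h import *
c=shot('top','t7.png');B=buttons(c); print(B.tolist())
b,y=bore(1); q=min(B,key=lambda a:np.hypot(*(a-[.429,.33])))
seq([([*(.5*q+.25),.2],y),([*q,.15],y),([*q,.009],y),([*q,.15],y),([*b,.15],y),([*b,.056],y)])
```

```text
[[0.4292, 0.3299], [0.4206, -0.2108], [0.5944, 0.3673]]
[0.4646 0.415  0.2   ] -> [1.234, -0.157, 0.002, 0.003, 0.0, 0.302]
[0.4292 0.3299 0.15  ] -> [-0.282, -0.122, 0.167, 0.0, 0.0, -0.0]
[0.4292 0.3299 0.009 ] -> [-0.0, -0.0, 0.47, 0.0, -0.0, -0.0]
[0.4292 0.3299 0.15  ] -> [-0.0, -0.0, -0.47, -0.0, 0.0, -0.0]
[0.5988 0.0755 0.15  ] -> [-0.856, 0.553, 0.0, 0.0, 0.0, -0.0]
[0.5988 0.0755 0.056 ] -> [-0.0, 0.0, 0.313, -0.0, -0.0, -0.0]
tcp [0.5745 0.0582 0.2007] w 0.0554 F [-0.1 -0.6 -0.3] t 24.6 j6 -0.13
```

Call:
{"op": "send_rows", "data": {"series": [0.1,-0.03,0,0,0,0.1,0.23,-0.08,0,0,0,0.2,0.37,-0.12,0,0,0,0.302,0.51,-0.17,0.05,0,0,0.302,0.65,-0.21,0.1,0,0,0.302,0.78,-0.26,0.15,0,0,0.302,0.9,-0.3,0.169,0,0,0.302,0.975,-0.321,0.169,0,0,0.302,0.975,-0.321,0.169,0,0,0.302,0.975,-0.321,0.169,0,0,0.302]}}

```text
t: 25.65
tcp_pos: [0.4304, 0.3285, 0.1489]
orientation: [0.0, 0.701, 0.713, 0.0]
force: [0.8, -0.8, -0.4]
grip_width: 0.0556
grip_force: 0.0
```

Call:
{"op": "send_rows", "data": {"series": [0,0,0.12,0,0,0,0,0,0.24,0,0,0,0,0,0.34,0,0,0,0,0,0.42,0,0,0,0,0,0.468,0,0,0,0,0,0.468,0,0,0,0,0,0.468,0,0,0]}}

```text
t: 26.35
tcp_pos: [0.4306, 0.3285, 0.0091]
orientation: [0.0, 0.702, 0.712, 0.001]
force: [-0.3, -0.5, 0.7]
grip_width: 0.056
grip_force: 0.0
```

Call:
{"op": "send_rows", "data": {"series": [0,0,0,0,0,0,0,0,0,0,0,0,0,0,0,0,0,0,0,0,0,0,0,0,0,0,0,0,0,0,0,0,0,0,0,0,0,0,0,0,0,0], "jaw": 1}}

```text
t: 27.05
tcp_pos: [0.4304, 0.329, 0.0096]
orientation: [0.0, 0.702, 0.712, 0.001]
force: [-1.9, -2.7, 9.2]
grip_width: 0.0274
grip_force: 58.4
```

Call:
{"op": "send_rows", "data": {"series": [0,0,-0.05,0,0,0,0,0,-0.15,0,0,0,0,0,-0.27,0,0,0,0,0,-0.38,0,0,0,0,0,-0.46,0,0,0,0,0,-0.468,0,0,0,0,0,-0.468,0,0,0,0,0,-0.468,0,0,0]}}

```text
t: 27.85
tcp_pos: [0.4293, 0.3284, 0.1476]
orientation: [-0.0, 0.702, 0.712, -0.001]
force: [-0.0, -0.1, -0.9]
grip_width: 0.0272
grip_force: 59.3
```

Run:
```python
from h import *
b,y=bore(1)
seq([([*b,.15],y),([*b,.056],y)])
```

```text
[0.5988 0.0755 0.15  ] -> [-0.851, 0.552, -0.008, -0.002, 0.002, 0.002]
[0.5988 0.0755 0.056 ] -> [0.0, 0.0, 0.313, -0.0, 0.0, 0.0]
tcp [0.4293 0.3284 0.1476] w 0.0272 F [-0.  -0.1 -0.9] t 27.9 j6 0.57
```

Call:
{"op": "send_rows", "data": {"series": [-0.1,0.06,0,0,0,0,-0.22,0.14,0,0,0,0,-0.35,0.22,0,0,0,0,-0.48,0.31,0,0,0,0,-0.6,0.39,0,0,0,0,-0.72,0.47,0,0,0,0,-0.81,0.53,0,0,0,0,-0.852,0.552,0,0,0,0,-0.852,0.552,0,0,0,0,-0.852,0.552,0,0,0,0]}}

```text
t: 28.85
tcp_pos: [0.5984, 0.0762, 0.1477]
orientation: [-0.001, 0.702, 0.712, -0.001]
force: [-0.0, 0.0, -2.2]
grip_width: 0.027
grip_force: 59.3
```

Call:
{"op": "send_rows", "data": {"series": [0,0,0.08,0,0,0,0,0,0.16,0,0,0,0,0,0.22,0,0,0,0,0,0.25,0,0,0,0,0,0.265,0,0,0,0,0,0.265,0,0,0,0,0,0.265,0,0,0]}}

```text
t: 29.55
tcp_pos: [0.5995, 0.0759, 0.0699]
orientation: [0.0, 0.702, 0.712, 0.0]
force: [-0.4, 0.2, -1.1]
grip_width: 0.0271
grip_force: 59.4
```

Run:
```python
from h import *
b,y=bore(1); seq([([*b,.056],y)])
```

```text
[0.5988 0.0755 0.056 ] -> [-0.001, -0.002, 0.046, 0.002, -0.0, 0.002]
tcp [0.5995 0.0759 0.0699] w 0.0271 F [-0.4  0.2 -1.1] t 29.6 j6 0.05
```

Call:
{"op": "send_rows", "data": {"series": [-0.004,-0.002,0,0,0,0,-0.004,-0.002,0.01,0,0,0,-0.004,-0.002,0.02,0,0,0,-0.004,-0.002,0.03,0,0,0,-0.004,-0.002,0.04,0,0,0,-0.004,-0.002,0.045,0,0,0,-0.004,-0.002,0.045,0,0,0]}}

```text
t: 30.25
tcp_pos: [0.5986, 0.0742, 0.0557]
orientation: [0.0, 0.702, 0.712, -0.0]
force: [-3.0, -2.1, 3.3]
grip_width: 0.0268
grip_force: 60.0
```

Call:
{"op": "send_rows", "data": {"series": [0,0,0,0,0,0,0,0,0,0,0,0,0,0,0,0,0,0,0,0,0,0,0,0,0,0,0,0,0,0], "jaw": 0.05}}

```text
t: 30.75
tcp_pos: [0.5986, 0.0744, 0.0555]
orientation: [-0.0, 0.702, 0.712, -0.0]
force: [-0.0, -0.2, -0.6]
grip_width: 0.0407
grip_force: 0.0
```

Call:
{"op": "send_rows", "data": {"series": [0,0,-0.05,0,0,0,0,0,-0.15,0,0,0,0,0,-0.3,0,0,0,0,0,-0.42,0,0,0,0,0,-0.48,0,0,0,0,0,-0.48,0,0,0.2,-0.1,-0.05,-0.48,0,0,0.45,-0.2,-0.1,-0.48,0,0,0.7,-0.3,-0.15,-0.48,0,0,0.85,-0.3,-0.15,-0.48,0,0,0.9], "jaw": -0.3}}

```text
t: 31.75
tcp_pos: [0.5538, -0.019, 0.2009]
orientation: [0.0, 0.85, 0.526, 0.0]
force: [0.3, 1.0, 0.2]
grip_width: 0.0558
grip_force: 0.0
```

Run:
```python
from h import *
c=shot('top','t8.png');B=buttons(c); print(B.tolist())
b,y=bore(3); q=min(B,key=lambda a:np.hypot(*(a-[.42,-.21])))
seq([([*q,.15],y),([*q,.009],y),([*q,.15],y),([*b,.15],y),([*b,.056],y)])
```

```text
[[0.4205, -0.2108], [0.5945, 0.3674], [0.6044, 0.0772]]
[ 0.4205 -0.2108  0.15  ] -> [-0.776, -0.114, 0.169, 0.003, -0.001, 0.292]
[ 0.4205 -0.2108  0.009 ] -> [0.0, -0.0, 0.47, 0.0, 0.0, 0.0]
[ 0.4205 -0.2108  0.15  ] -> [-0.0, -0.0, -0.47, -0.0, 0.0, 0.0]
[ 0.5707 -0.0154  0.15  ] -> [0.821, 0.034, 0.0, 0.0, -0.0, 0.0]
[ 0.5707 -0.0154  0.056 ] -> [0.0, 0.0, 0.313, 0.0, 0.0, 0.0]
tcp [ 0.5546 -0.0176  0.2009] w 0.0553 F [ 0.8 -0.7 -0.4] t 31.8 j6 0.36
```

Call:
{"op": "send_rows", "data": {"series": [-0.1,-0.01,0,0,0,0.1,-0.23,-0.03,0,0,0,0.2,-0.36,-0.05,0,0,0,0.292,-0.49,-0.07,0.05,0,0,0.292,-0.61,-0.09,0.1,0,0,0.292,-0.72,-0.105,0.15,0,0,0.292,-0.776,-0.114,0.169,0,0,0.292,-0.776,-0.114,0.169,0,0,0.292,-0.776,-0.114,0.169,0,0,0.292]}}

```text
t: 32.7
tcp_pos: [0.4223, -0.2099, 0.1495]
orientation: [0.0, 0.887, 0.463, 0.0]
force: [0.3, 0.4, 0.5]
grip_width: 0.0552
grip_force: 0.0
```

Call:
{"op": "send_rows", "data": {"series": [0,0,0.12,0,0,0,0,0,0.24,0,0,0,0,0,0.34,0,0,0,0,0,0.42,0,0,0,0,0,0.468,0,0,0,0,0,0.468,0,0,0,0,0,0.468,0,0,0]}}

```text
t: 33.4
tcp_pos: [0.4226, -0.2098, 0.0092]
orientation: [0.0, 0.886, 0.463, 0.0]
force: [0.1, 1.0, 0.3]
grip_width: 0.0554
grip_force: 0.0
```

Call:
{"op": "send_rows", "data": {"series": [0,0,0,0,0,0,0,0,0,0,0,0,0,0,0,0,0,0,0,0,0,0,0,0,0,0,0,0,0,0,0,0,0,0,0,0,0,0,0,0,0,0], "jaw": 1}}

```text
t: 34.1
tcp_pos: [0.4223, -0.2104, 0.0098]
orientation: [0.001, 0.887, 0.462, 0.001]
force: [-1.0, 3.1, 11.2]
grip_width: 0.027
grip_force: 58.3
```

Call:
{"op": "send_rows", "data": {"series": [0,0,-0.05,0,0,0,0,0,-0.15,0,0,0,0,0,-0.27,0,0,0,0,0,-0.38,0,0,0,0,0,-0.46,0,0,0,0,0,-0.468,0,0,0,0,0,-0.468,0,0,0,0,0,-0.468,0,0,0]}}

```text
t: 34.9
tcp_pos: [0.4211, -0.2099, 0.1476]
orientation: [-0.001, 0.887, 0.462, -0.0]
force: [-0.0, 0.0, -2.2]
grip_width: 0.0272
grip_force: 59.3
```

Run:
```python
from h import *
b,y=bore(3)
seq([([*b,.15],y),([*b,.056],y)])
```

```text
[ 0.5707 -0.0154  0.15  ] -> [0.817, 0.038, -0.008, -0.003, 0.0, 0.01]
[ 0.5707 -0.0154  0.056 ] -> [-0.0, -0.0, 0.313, 0.0, -0.0, 0.0]
tcp [ 0.4211 -0.2099  0.1476] w 0.0272 F [-0.   0.  -2.2] t 34.9 j6 0.07
```

Call:
{"op": "send_rows", "data": {"series": [0.1,0,0,0,0,0,0.22,0.01,0,0,0,0,0.35,0.015,0,0,0,0,0.48,0.02,0,0,0,0,0.6,0.03,0,0,0,0,0.71,0.035,0,0,0,0,0.79,0.038,0,0,0,0.01,0.821,0.038,0,0,0,0.01,0.821,0.038,0,0,0,0.01,0.821,0.038,0,0,0,0.01]}}

```text
t: 35.9
tcp_pos: [0.5713, -0.0154, 0.148]
orientation: [-0.0, 0.888, 0.46, -0.001]
force: [-0.0, -0.3, -1.2]
grip_width: 0.0269
grip_force: 59.3
```

Call:
{"op": "send_rows", "data": {"series": [0,0,0.08,0,0,0,0,0,0.16,0,0,0,0,0,0.22,0,0,0,0,0,0.25,0,0,0,0,0,0.265,0,0,0,0,0,0.265,0,0,0,0,0,0.265,0,0,0]}}

```text
t: 36.6
tcp_pos: [0.5723, -0.015, 0.0702]
orientation: [0.0, 0.888, 0.46, 0.001]
force: [-0.7, 0.4, -1.2]
grip_width: 0.0269
grip_force: 59.3
```

Run:
```python
from h import *
b,y=bore(3); seq([([*b,.056],y)])
```

```text
[ 0.5707 -0.0154  0.056 ] -> [-0.004, -0.004, 0.047, 0.002, -0.001, -0.001]
tcp [ 0.5723 -0.015   0.0702] w 0.0269 F [-0.7  0.4 -1.2] t 36.6 j6 0.52
```

Call:
{"op": "send_rows", "data": {"series": [0,-0.004,0,0,0,0,0,-0.004,0.01,0,0,0,0,-0.004,0.02,0,0,0,0,-0.004,0.03,0,0,0,0,-0.004,0.04,0,0,0,0,-0.004,0.046,0,0,0,0,-0.004,0.046,0,0,0]}}

```text
t: 37.3
tcp_pos: [0.571, -0.0142, 0.0558]
orientation: [0.0, 0.888, 0.46, -0.0]
force: [-1.6, -1.8, 4.0]
grip_width: 0.0269
grip_force: 60.2
```

Call:
{"op": "send_rows", "data": {"series": [0,0,0,0,0,0,0,0,0,0,0,0,0,0,0,0,0,0,0,0,0,0,0,0,0,0,0,0,0,0], "jaw": 0.05}}

```text
t: 37.8
tcp_pos: [0.5709, -0.014, 0.0554]
orientation: [-0.0, 0.888, 0.46, -0.0]
force: [-0.6, 0.6, 0.5]
grip_width: 0.0404
grip_force: 0.0
```

Call:
{"op": "send_rows", "data": {"series": [0,0,-0.05,0,0,0,0,0,-0.15,0,0,0,0,0,-0.3,0,0,0,0,0,-0.42,0,0,0,0,0,-0.48,0,0,0,0,0,-0.48,0,0,0.2,0.1,0,-0.48,0,0,0.45,0.2,0,-0.48,0,0,0.7,0.3,0,-0.48,0,0,0.85,0.3,0,-0.48,0,0,0.9], "jaw": -0.3}}

```text
t: 38.8
tcp_pos: [0.6238, 0.062, 0.2003]
orientation: [-0.0, 0.971, 0.24, 0.0]
force: [-0.0, -0.7, -0.8]
grip_width: 0.0556
grip_force: 0.0
```

Run:
```python
from h import *
c=shot('top','t9.png');B=buttons(c); print(B.tolist())
b,y=bore(0); q=min(B,key=lambda a:np.hypot(*(a-[.594,.367])))
seq([([*q,.15],y),([*q,.009],y),([*q,.15],y),([*b,.15],y),([*b,.056],y)])
```

```text
[[0.5944, 0.3673], [0.6362, -0.019]]
[0.5944 0.3673 0.15  ] -> [0.391, -0.949, 0.167, 0.0, -0.001, 0.298]
[0.5944 0.3673 0.009 ] -> [-0.0, 0.0, 0.47, -0.0, -0.0, 0.0]
[0.5944 0.3673 0.15  ] -> [0.0, -0.0, -0.47, -0.0, -0.0, 0.0]
[0.6468 0.0416 0.15  ] -> [-0.184, 1.084, 0.0, -0.0, 0.0, 0.0]
[0.6468 0.0416 0.056 ] -> [0.0, 0.0, 0.313, 0.0, 0.0, 0.0]
tcp [0.6231 0.0607 0.2001] w 0.0555 F [ 0.1 -0.2 -0.2] t 38.9 j6 1.13
```

Call:
{"op": "send_rows", "data": {"series": [0.05,-0.12,0,0,0,0.1,0.1,-0.25,0,0,0,0.2,0.16,-0.38,0,0,0,0.298,0.21,-0.51,0.05,0,0,0.298,0.26,-0.64,0.1,0,0,0.298,0.32,-0.77,0.15,0,0,0.298,0.37,-0.88,0.167,0,0,0.298,0.391,-0.949,0.167,0,0,0.298,0.391,-0.949,0.167,0,0,0.298,0.391,-0.949,0.167,0,0,0.298]}}

```text
t: 39.85
tcp_pos: [0.5941, 0.3651, 0.1503]
orientation: [0.0, 0.986, 0.164, 0.0]
force: [0.3, 0.2, 0.1]
grip_width: 0.0552
grip_force: 0.0
```

Run:
```python
from h import *
b,y=bore(0); q=[.5944,.3673]
seq([([*q,.15],y),([*q,.009],y)])
```

```text
[0.5944 0.3673 0.15  ] -> [0.003, -0.007, 0.001, 0.0, -0.001, 0.002]
[0.5944 0.3673 0.009 ] -> [-0.0, 0.0, 0.47, -0.0, -0.0, -0.0]
tcp [0.5941 0.3651 0.1503] w 0.0552 F [0.3 0.2 0.1] t 39.9 j6 1.74
```

Call:
{"op": "send_rows", "data": {"series": [0.003,-0.007,0.12,0,0,0,0.003,-0.007,0.24,0,0,0,0.003,-0.007,0.34,0,0,0,0.003,-0.007,0.42,0,0,0,0.003,-0.007,0.468,0,0,0,0.003,-0.007,0.468,0,0,0,0.003,-0.007,0.468,0,0,0]}}

```text
t: 40.55
tcp_pos: [0.5949, 0.3679, 0.0105]
orientation: [-0.0, 0.987, 0.163, 0.001]
force: [-0.5, -0.9, -0.5]
grip_width: 0.0556
grip_force: 0.0
```

Call:
{"op": "send_rows", "data": {"series": [0,0,0,0,0,0,0,0,0,0,0,0,0,0,0,0,0,0,0,0,0,0,0,0,0,0,0,0,0,0,0,0,0,0,0,0,0,0,0,0,0,0], "jaw": 1}}

```text
t: 41.25
tcp_pos: [0.5948, 0.3686, 0.011]
orientation: [-0.0, 0.986, 0.164, 0.001]
force: [-0.9, -2.0, 7.2]
grip_width: 0.0268
grip_force: 58.6
```

Call:
{"op": "send_rows", "data": {"series": [0,0,-0.05,0,0,0,0,0,-0.15,0,0,0,0,0,-0.27,0,0,0,0,0,-0.38,0,0,0,0,0,-0.46,0,0,0,0,0.05,-0.468,0,0,0,0,0.15,-0.468,0,0,0,0,0.2,-0.468,0,0,0,0,0.2,-0.468,0,0,0]}}

```text
t: 42.15
tcp_pos: [0.6141, 0.3091, 0.1488]
orientation: [0.0, 0.987, 0.162, -0.001]
force: [-0.4, -0.5, -1.3]
grip_width: 0.027
grip_force: 59.2
```

Run:
```python
from h import *
b,y=bore(0)
seq([([*b,.15],y),([*b,.056],y)])
```

```text
[0.6468 0.0416 0.15  ] -> [-0.182, 0.88, -0.003, 0.001, 0.002, -0.004]
[0.6468 0.0416 0.056 ] -> [-0.0, 0.0, 0.313, -0.0, -0.0, -0.0]
tcp [0.6141 0.3091 0.1488] w 0.027 F [-0.4 -0.5 -1.3] t 42.1 j6 1.66
```

Call:
{"op": "send_rows", "data": {"series": [-0.02,0.1,0,0,0,0,-0.04,0.22,0,0,0,0,-0.07,0.35,0,0,0,0,-0.1,0.48,0,0,0,0,-0.12,0.6,0,0,0,0,-0.15,0.72,0,0,0,0,-0.17,0.82,0,0,0,0,-0.182,0.88,0,0,0,0,-0.182,0.88,0,0,0,0,-0.182,0.88,0,0,0,0]}}

```text
t: 43.15
tcp_pos: [0.6469, 0.0449, 0.1491]
orientation: [-0.0, 0.986, 0.164, -0.0]
force: [0.5, -1.0, -1.6]
grip_width: 0.0267
grip_force: 59.4
```

Call:
{"op": "send_rows", "data": {"series": [0,0,0.08,0,0,0,0,0,0.16,0,0,0,0,0,0.22,0,0,0,0,0,0.25,0,0,0,0,0,0.265,0,0,0,0,0,0.265,0,0,0,0,0,0.265,0,0,0]}}

```text
t: 43.85
tcp_pos: [0.6475, 0.0443, 0.0709]
orientation: [0.0, 0.986, 0.164, 0.001]
force: [0.3, 0.4, -0.9]
grip_width: 0.0268
grip_force: 59.4
```

Run:
```python
from h import *
b,y=bore(0); seq([([*b,.057],y)])
```

```text
[0.6468 0.0416 0.057 ] -> [-0.005, 0.008, 0.046, 0.001, -0.003, 0.002]
tcp [0.6475 0.0443 0.0709] w 0.0268 F [ 0.3  0.4 -0.9] t 43.9 j6 1.25
```

Call:
{"op": "send_rows", "data": {"series": [-0.004,0.008,0,0,0,0,-0.004,0.008,0.005,0,0,0,-0.004,0.008,0.015,0,0,0,-0.004,0.008,0.025,0,0,0,-0.004,0.008,0.035,0,0,0,-0.004,0.008,0.045,0,0,0,-0.004,0.008,0.045,0,0,0]}}

```text
t: 44.55
tcp_pos: [0.6468, 0.0414, 0.0569]
orientation: [0.0, 0.986, 0.164, 0.0]
force: [-2.8, -0.3, 6.0]
grip_width: 0.0267
grip_force: 60.0
```

Call:
{"op": "send_rows", "data": {"series": [0,0,0,0,0,0,0,0,0,0,0,0,0,0,0,0,0,0,0,0,0,0,0,0,0,0,0,0,0,0], "jaw": 0.05}}

```text
t: 45.05
tcp_pos: [0.6467, 0.0414, 0.0563]
orientation: [-0.0, 0.986, 0.164, -0.0]
force: [-0.4, -0.3, 0.7]
grip_width: 0.0405
grip_force: 0.0
```

Call:
{"op": "send_rows", "data": {"series": [0,0,-0.05,0,0,0,0,0,-0.15,0,0,0,0,0,-0.3,0,0,0,0,0,-0.42,0,0,0,0,0,-0.48,0,0,0,0,0.1,-0.48,0,0,-0.2,0,0.25,-0.48,0,0,-0.45,0,0.4,-0.48,0,0,-0.7,0,0.55,-0.48,0,0,-0.85,0,0.65,-0.48,0,0,-0.9], "jaw": -0.4}}

```text
t: 46.05
tcp_pos: [0.7099, -0.1462, 0.2016]
orientation: [0.0, 0.921, 0.39, 0.0]
force: [-0.3, -0.4, -0.1]
grip_width: 0.0598
grip_force: 0.0
```

Run:
```python
from h import *
t,Rc,o=tool(); print(t)
c=shot('side','s10.png');d=shot('top','t10.png')
a=cv2.imread('pics/s10.png')[205:295,255:355];b=cv2.imread('pics/t10.png')[160:250,260:360]
k=cv2.imread('pics/t10.png')[230:290,460:520]
cv2.imwrite('pics/c10.png',np.hstack([cv2.resize(a,(350,315)),cv2.resize(b,(350,315),interpolation=cv2.INTER_CUBIC)]))
hsv=cv2.cvtColor(d['image'],cv2.COLOR_RGB2HSV); m=((hsv[:,:,1]<50)&(hsv[:,:,2]>100)).astype(np.uint8)*255
for ct in cv2.findContours(m,cv2.RETR_EXTERNAL,cv2.CHAIN_APPROX_NONE)[0]:
    A=cv2.contourArea(ct)
    if 900<A<2000:
        e=cv2.fitEllipse(ct); print(A,e,pt(d,*e[0],.006))
```

```text
[ 0.70991569 -0.14617716  0.20162712]
1434.0 ((488.64495849609375, 261.2738037109375), (41.980804443359375, 43.54329299926758), 140.11367797851562) [ 0.4695474  -0.39479049  0.006     ]
1546.0 ((327.3160095214844, 112.75390625), (37.52890396118164, 57.38350296020508), 24.46566390991211) [ 0.83182446 -0.02852211  0.006     ]
```

View pics/c10.png

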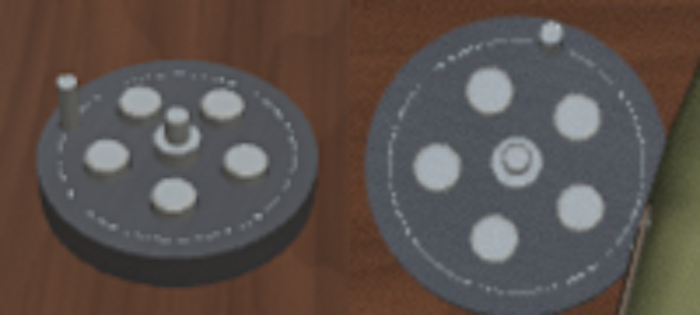

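Run:
```python
from h import *
y=np.radians(-44); q=[.4702,-.394]
seq([([*q,.15],y),([*q,.011],y),([*q,.16],y),([*C,.16],y),([*C,.081],y)])
```

```text
[ 0.4702 -0.394   0.15  ] -> [-1.146, 0.003, 0.17, 0.001, 0.0, -0.011]
[ 0.4702 -0.394   0.011 ] -> [0.0, -0.0, 0.463, 0.0, 0.0, -0.0]
[ 0.4702 -0.394   0.16  ] -> [0.0, -0.0, -0.497, -0.0, -0.0, 0.0]
[0.5995 0.0255 0.16  ] -> [1.305, -0.661, 0.0, -0.0, -0.0, 0.0]
[0.5995 0.0255 0.081 ] -> [-0.0, 0.0, 0.263, -0.0, -0.0, 0.0]
tcp [ 0.7098 -0.1473  0.2009] w 0.0594 F [ 0.5  0.1 -1.2] t 46.1 j6 0.52
```

Call:
{"op": "send_rows", "data": {"series": [-0.1,0,0,0,0,0,-0.25,0,0,0,0,0,-0.4,0,0,0,0,0,-0.55,0,0,0,0,0,-0.7,0,0,0,0,0,-0.8,0,0,0,0,0,-0.8,0,0,0,0,0]}}

```text
t: 46.85
tcp_pos: [0.5404, -0.3175, 0.2019]
orientation: [0.001, 0.922, 0.388, 0.0]
force: [-0.5, 0.5, 0.1]
grip_width: 0.0597
grip_force: 0.0
```

Call:
{"op": "send_rows", "data": {"series": [-0.15,0,0.05,0,0,-0.01,-0.25,0,0.12,0,0,-0.01,-0.33,0,0.17,0,0,-0.01,-0.345,0,0.17,0,0,-0.01,-0.345,0,0.17,0,0,-0.01,-0.345,0,0.17,0,0,-0.01]}}

```text
t: 47.45
tcp_pos: [0.4717, -0.3889, 0.1507]
orientation: [0.001, 0.92, 0.392, 0.0]
force: [-0.1, -0.0, -0.1]
grip_width: 0.0599
grip_force: 0.0
```

Run:
```python
from h import *
y=np.radians(-44); q=[.4702,-.394]
seq([([*q,.15],y)])
c=shot('wrist','w11.png'); print(proj(c,[*q,.03]),proj(c,[*q,.006]))
```

```text
[ 0.4702 -0.394   0.15  ] -> [-0.016, 0.008, 0.002, 0.003, -0.001, 0.007]
tcp [ 0.4717 -0.3889  0.1507] w 0.0599 F [-0.1 -0.  -0.1] t 47.5 j6 0.01
[317.2709378  240.89854639] [316.99597106 232.04925714]
```

View pics/w11.png

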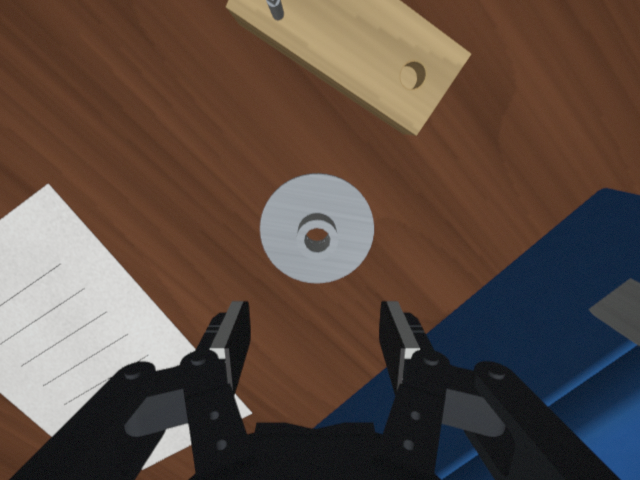

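Call:
{"op": "send_rows", "data": {"series": [-0.006,0.004,0.1,0,0,0,-0.011,0.008,0.2,0,0,0,-0.011,0.008,0.3,0,0,0,-0.011,0.008,0.33,0,0,0,-0.011,0.008,0.33,0,0,0]}}

```text
t: 48.0
tcp_pos: [0.4702, -0.3929, 0.05]
orientation: [-0.001, 0.92, 0.392, -0.0]
force: [0.1, -0.3, 0.7]
grip_width: 0.0597
grip_force: 0.0
```

Run:
```python
from h import *
y=np.radians(-44); q=[.471,-.393]
seq([([*q,.011],y)])
c=shot('wrist','w12.png'); im=c['image']; hsv=cv2.cvtColor(im,cv2.COLOR_RGB2HSV)
m=((hsv[:,:,1]<60)&(hsv[:,:,2]>100)).astype(np.uint8)*255
for ct in cv2.findContours(m,cv2.RETR_EXTERNAL,cv2.CHAIN_APPROX_NONE)[0]:
    x,yy,w,h=cv2.boundingRect(ct)
    if cv2.contourArea(ct)>3000: print(x,yy,w,h)
print(proj(c,[*q,.03]),proj(c,[*q,.006]), 'disc box pred',[proj(c,[q[0]+.05*np.cos(a),q[1]+.05*np.sin(a),.006]).round(0).tolist() for a in np.radians([46,136,226,316])])
```

```text
[ 0.471 -0.393  0.011] -> [0.002, 0.002, 0.13, -0.003, -0.0, 0.007]
tcp [ 0.4702 -0.3929  0.05  ] w 0.0597 F [ 0.1 -0.3  0.7] t 48.0 j6 0.01
0 287 103 193
231 191 169 156
[315.78117184 293.27185607] [315.66847054 274.36959296] disc box pred [[316.0, 191.0], [232.0, 274.0], [315.0, 345.0], [400.0, 275.0]]
```

View pics/w12.png

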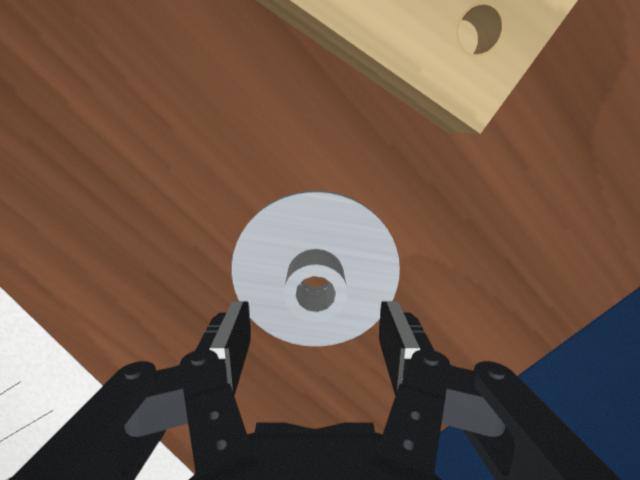

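Call:
{"op": "send_rows", "data": {"series": [0.002,0.002,0.06,0,0,0,0.002,0.002,0.11,0,0,0.007,0.002,0.002,0.129,0,0,0.007,0.002,0.002,0.129,0,0,0.007,0.002,0.002,0.129,0,0,0.007]}}

```text
t: 48.55
tcp_pos: [0.471, -0.3939, 0.0124]
orientation: [0.0, 0.921, 0.39, 0.0]
force: [-0.4, 0.5, -0.8]
grip_width: 0.06
grip_force: 0.0
```

Call:
{"op": "send_rows", "data": {"series": [0,0,0,0,0,0,0,0,0,0,0,0,0,0,0,0,0,0,0,0,0,0,0,0,0,0,0,0,0,0,0,0,0,0,0,0,0,0,0,0,0,0], "jaw": 1}}

```text
t: 49.25
tcp_pos: [0.471, -0.3939, 0.0126]
orientation: [0.001, 0.921, 0.39, 0.0]
force: [-1.4, 0.2, 5.8]
grip_width: 0.0321
grip_force: 60.0
```

Call:
{"op": "send_rows", "data": {"series": [0,0,-0.03,0,0,0,0,0,-0.08,0,0,0,0,0,-0.16,0,0,0,0,0,-0.25,0,0,0,0,0,-0.35,0,0,0,0,0,-0.45,0,0,0,0,0,-0.5,0,0,0,0,0,-0.5,0,0,0]}}

```text
t: 50.05
tcp_pos: [0.4712, -0.3942, 0.1643]
orientation: [0.002, 0.921, 0.39, 0.001]
force: [-1.2, 0.4, -4.5]
grip_width: 0.0318
grip_force: 60.7
```

Run:
```python
from h import *
seq([([*C,.16],np.radians(-44)),([*C,.081],np.radians(-44))])
```

```text
[0.5995 0.0255 0.16  ] -> [1.303, -0.666, 0.012, 0.008, -0.0, -0.002]
[0.5995 0.0255 0.081 ] -> [0.0, -0.0, 0.263, 0.0, 0.0, 0.0]
tcp [ 0.4712 -0.3942  0.1643] w 0.0318 F [-1.2  0.4 -4.5] t 50.0 j6 0.01
```

Call:
{"op": "send_rows", "data": {"series": [0.05,-0.025,0,0,0,0,0.13,-0.065,0,0,0,0,0.22,-0.11,0,0,0,0,0.31,-0.16,0,0,0,0,0.4,-0.2,0,0,0,0,0.49,-0.25,0,0,0,0,0.57,-0.29,0,0,0,0,0.63,-0.32,0,0,0,0,0.65,-0.33,0,0,0,0,0.65,-0.33,0,0,0,0]}}

```text
t: 51.05
tcp_pos: [0.5349, -0.1836, 0.1605]
orientation: [-0.001, 0.92, 0.391, -0.001]
force: [-0.1, -0.5, -4.5]
grip_width: 0.0317
grip_force: 60.6
```

Call:
{"op": "send_rows", "data": {"series": [0.05,-0.025,0,0,0,0,0.13,-0.065,0,0,0,0,0.22,-0.11,0,0,0,0,0.31,-0.16,0,0,0,0,0.4,-0.2,0,0,0,0,0.49,-0.25,0,0,0,0,0.57,-0.29,0,0,0,0,0.63,-0.32,0,0,0,0,0.65,-0.336,0,0,0,0,0.65,-0.336,0,0,0,0]}}

```text
t: 52.05
tcp_pos: [0.5981, 0.026, 0.1612]
orientation: [-0.0, 0.921, 0.391, -0.0]
force: [-0.5, -0.4, -4.6]
grip_width: 0.032
grip_force: 60.6
```

Run:
```python
from h import *
P=C-[.0004,.0004]
seq([([*P,.11],np.radians(-44))])
```

```text
[0.5991 0.0251 0.11  ] -> [0.0, 0.004, 0.171, -0.001, 0.001, -0.001]
tcp [0.5981 0.026  0.1612] w 0.032 F [-0.5 -0.4 -4.6] t 52.0 j6 0.75
```

Call:
{"op": "send_rows", "data": {"series": [0,0.004,0.04,0,0,0,0,0.004,0.09,0,0,0,0,0.004,0.14,0,0,0,0,0.004,0.165,0,0,0,0,0.004,0.17,0,0,0,0,0.004,0.17,0,0,0]}}

```text
t: 52.65
tcp_pos: [0.5992, 0.0246, 0.1105]
orientation: [-0.0, 0.921, 0.39, -0.0]
force: [-0.5, -0.1, -3.6]
grip_width: 0.0322
grip_force: 60.6
```

Run:
```python
from h import *
P=C-[.0004,.0004]
seq([([*P,.098],np.radians(-44))])
```

```text
[0.5991 0.0251 0.098 ] -> [0.001, -0.002, 0.042, -0.0, 0.0, -0.002]
tcp [0.5992 0.0246 0.1105] w 0.0322 F [-0.5 -0.1 -3.6] t 52.6 j6 0.75
```

Call:
{"op": "send_rows", "data": {"series": [0.001,-0.002,0.007,0,0,0,0.001,-0.002,0.014,0,0,0,0.001,-0.002,0.021,0,0,0,0.001,-0.002,0.028,0,0,0,0.001,-0.002,0.028,0,0,0]}}

```text
t: 53.15
tcp_pos: [0.5988, 0.0253, 0.102]
orientation: [-0.0, 0.921, 0.39, -0.0]
force: [-0.6, -0.3, -4.3]
grip_width: 0.0317
grip_force: 60.6
```

Run:
```python
from h import *
P=C-[.0004,.0004]
seq([([*P,.084],np.radians(-44))])
```

```text
[0.5991 0.0251 0.084 ] -> [0.0, 0.001, 0.06, -0.001, 0.001, -0.002]
tcp [0.5988 0.0253 0.102 ] w 0.0317 F [-0.6 -0.3 -4.3] t 53.1 j6 0.75
```

No contact with the spigot over 2.6 mm of overlap; go on.

Call:
{"op": "send_rows", "data": {"series": [0,0,0.01,0,0,0,0,0,0.02,0,0,0,0,0,0.025,0,0,0,0,0,0.025,0,0,0]}}

```text
t: 53.55
tcp_pos: [0.5989, 0.0253, 0.0945]
orientation: [-0.0, 0.921, 0.39, -0.0]
force: [0.1, -0.1, -4.8]
grip_width: 0.0323
grip_force: 60.6
```

Call:
{"op": "send_rows", "data": {"series": [0,0,0.01,0,0,0,0,0,0.02,0,0,0,0,0,0.03,0,0,0,0,0,0.035,0,0,0,0,0,0.035,0,0,0]}}

```text
t: 54.05
tcp_pos: [0.5989, 0.0253, 0.084]
orientation: [-0.0, 0.921, 0.39, -0.0]
force: [0.2, -1.1, -4.4]
grip_width: 0.0319
grip_force: 60.6
```

Run:
```python
from h import *
P=C-[.0004,.0004]
seq([([*P,.0826],np.radians(-44))])
```

```text
[0.5991 0.0251 0.0826] -> [-0.0, 0.001, 0.005, -0.0, 0.0, -0.002]
tcp [0.5989 0.0253 0.084 ] w 0.0319 F [ 0.2 -1.1 -4.4] t 54.0 j6 0.75
```

Call:
{"op": "send_rows", "data": {"series": [0,0,0.004,0,0,0,0,0,0.005,0,0,0,0,0,0.005,0,0,0]}}

```text
t: 54.35
tcp_pos: [0.599, 0.0253, 0.0828]
orientation: [0.0, 0.921, 0.39, -0.0]
force: [-1.2, -0.1, -4.4]
grip_width: 0.0318
grip_force: 60.7
```

Call:
{"op": "send_rows", "data": {"series": [0,0,0,0,0,0,0,0,0,0,0,0,0,0,0,0,0,0,0,0,0,0,0,0,0,0,0,0,0,0,0,0,0,0,0,0], "jaw": -0.2}}

```text
t: 54.95
tcp_pos: [0.599, 0.0253, 0.0828]
orientation: [0.0, 0.921, 0.39, 0.0]
force: [-0.2, -0.1, 0.3]
grip_width: 0.0511
grip_force: 0.0
```

Call:
{"op": "send_rows", "data": {"series": [0,0,-0.05,0,0,0,0,0,-0.15,0,0,0,0,0,-0.3,0,0,0,0,0,-0.42,0,0,0,0,0,-0.48,0,0,0,-0.1,0.05,-0.48,0,0,0,-0.25,0.12,-0.48,0,0,0,-0.4,0.2,-0.48,0,0,0,-0.5,0.25,-0.48,0,0,0,-0.5,0.25,-0.48,0,0,0]}}

```text
t: 55.95
tcp_pos: [0.5475, -0.1381, 0.2281]
orientation: [0.001, 0.922, 0.388, 0.0]
force: [0.3, 1.1, 0.0]
grip_width: 0.0515
grip_force: 0.0
```

Run:
```python
from h import *
t,Rc,o=tool(); print(t,o['force'])
c=shot('side','s13.png');d=shot('top','t13.png')
a=cv2.imread('pics/s13.png')[205:295,255:355];b=cv2.imread('pics/t13.png')[160:250,260:360]
cv2.imwrite('pics/c13.png',np.hstack([cv2.resize(a,(400,360)),cv2.resize(b,(400,360),interpolation=cv2.INTER_CUBIC)]))
```

```text
[ 0.54745103 -0.13813564  0.22814148] [0.3427966  1.09373444 0.03087536]
```

View pics/c13.png

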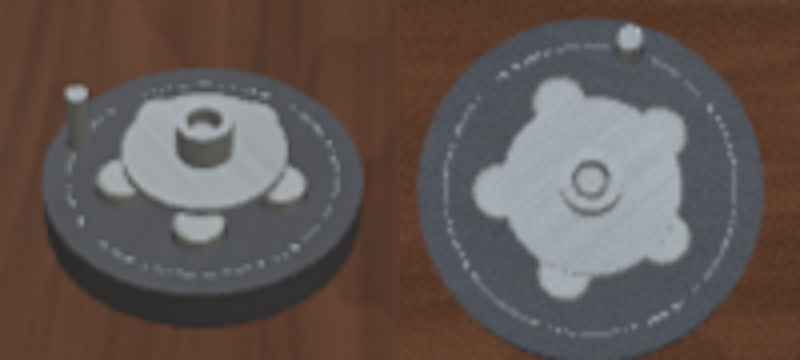

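```bash
python3 -c "
from h import *
print(buttons(shot('top')).tolist()); print(bot.job_done())"
```

```text
[]
the job is handed in; nothing more can be done
None
```

I handed the job in at about 56 s: the dowel, all five drive buttons and the keeper looked correctly seated in the last pictures. The verdict wasn't shown, and I lowered the dowel straight into its hole, since the cameras could see it, rather than sliding it along the scribed circle.

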